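# Weigh out a charge of grinding balls

## Robot

A 6-joint arm with a two-finger parallel gripper is mounted at the origin on the work surface. World frame = base frame: x ahead of the robot, y to its left, z up, the work surface at z = 0. Lengths are in m, angles in degrees, forces in N, time in s.
With the tool pointing down it reaches from about 0.25 to 0.725 m from the base axis. Payload 9.7 kg.
Tool frame: the origin (TCP) lies at the very end of the fingers, on their centre line; the grasp point (between the pads) lies 19 mm behind it; z points along the fingers, y is the direction in which the jaws open and shut (so a half turn about z gives the same grasp; the last joint's range is limited). The gripper opens to 85 mm and grips with 20 to 120 N. Pads are 22 mm wide; open, the fingers measure 114 mm over their backs; the gripper's body (76 mm by 85 mm) begins 54 mm behind the grasp point. The pads swing forward as they close: fully open they stand 13 mm farther back than shut.
Start: joints at [-72.823, 4.979, 10.078, 95.1, 0, 90], TCP at [0.162, -0.525, 0.231] pointing down, gripper open.
Joint ranges: [-179.16, 179.16], [-48.56, 103.87], [-65.8, 70.77], [-126.05, 130.52], [-82.76, 87.17], [-180, 180]. Speed limits (degrees/s): [127.2, 127.2, 147.25, 180, 180, 180].

## Interface

Orientations are given as [roll, pitch, yaw] about the fixed x, y, z axes, in that order (R = Rz(yaw) Ry(pitch) Rx(roll)).
In Python, from workcell import bot gives the robot as it stands. The module is installed in compiled form; this text tells all that it offers.
- The arm moves only by the tool step_arm, never from a script. Its arguments are lists of equal length, an entry for each row: "dr": the turn, a rotation vector about the tool's x, y, z in rad, a list of three; "xyz": the shift along the tool's x, y, z in units of 40 mm (1.0 is 40 mm), a list of three; "gripper": the opening, from 0 (shut) to 1 (fully open). In form: {"dr": [[wx, wy, wz], ...], "xyz": [[x, y, z], ...], "gripper": [gripper, ...]}. A call has exactly 8 rows; each row is the pose to reach, as a shift and turn from the pose commanded when the call began, along the tool's axes at that moment; what a row does not reach only later rows make up. A row lasts 1/10 s, in which the tool goes at most 50 mm and 8.59 degrees, less where a joint would pass 70% of its speed; a pose out of reach is approached as far as the arm can. A call with a gripper value outside its range is refused whole. The fingers move at their own pace and stop on an object; "squeeze" is the grip in N (left out, the last holds). Time passes only in rows, so rows that repeat a pose let the fingers close, or fill a call up. It gives the time, the measured TCP pose, the force and the opening at its end, in the units of the state.
- bot.get_obs(): the state, without advancing time (a new reading comes with each control period).
- bot.camera(name): name is "scene" or "side" or "wrist"; returns a dict with "image" (400x640x3 uint8, red, green, blue), "camera_matrix" (3x3 intrinsics, pixels), "k1" (the pictures are not rectified: a ray, as slopes to the right and down, at radius r is drawn at 1 + k1 r^2 times it, then the intrinsics apply), "R" (3x3) and "t" (3): a world point X has camera coordinates R X + t. Camera axes: x right, y down, z forward; pixel columns grow to the right and rows downward; lengths in m; the calibration is good to about 2 mm. A picture is of the moment at which its call begins. There is no depth.
- bot.job_done(): hands the job in, once; it reports no verdict.
Trained networks look in a picture, given as the dict that the camera call returned (one of the last four; its "shot" number tells which), for a name from the list of things; names that differ only in an ending like _2 or _b are one class to them, and where a whole thing is asked for, a point or a joint stands for the part that bears it (a point fixed in the world has none). Each returns a list of dicts, best first, with "p" (0 to 1); they miss things now and then, are a little off and sometimes report something else, mostly with a low value. They report only what shows in the picture. A call takes as long as a camera call. They do not tell look-alikes from the thing itself.
- bot.regions_of(picture, thing): "region" (400x640 bool, what is visible of it) and "box" ([centre column, centre row, width, height] in pixels, round what is visible of it).
The state is a dict: "time": time; "q": joint angles; "qd": joint speeds; "joint_efforts": joint torques, N m; "ee_pos": TCP position; "tcp_rot": TCP orientation; "wrist_force": force on the tool from outside, world axes, zero at the start; "torque": the same for the moment, N m; "opening": finger opening in m.
Only numpy, scipy, OpenCV 4.12 (cv2) and the standard library are available. Lean on these libraries where they do the work, as an engineer would, in place of code of your own. Each camera call takes 0.05 s, during which the arm holds its last target.

## Task

Press the yellow key on the balance to tare the empty jar, then, with the scoop, tip all the white grinding balls from both channels of the blue tray into the steel jar on the balance pan, never touching a ball with the gripper. Then hang the scoop by its ring eye on the peg of the stand and let go, and after that press the blue key and then the green key. Press the keys fully down, one at a time, leave the red key alone, keep the jar upright on the pan, and do not disturb the other things.

Things in the scene. Friction and masses are not known exactly. Their poses are not given: they have to be found in the camera images.
- balance: bench balance, 340 mm deep (x), 250 wide (y), fixed. Origin under its centre on the bench; its -x side is its front, towards the robot. The key deck, 40 mm high, is its front 95 mm; behind it the housing is 64 mm high and carries a square steel weighing pan, 186 mm inside, centre 55 mm towards +x from the origin, surface at 74 mm, with a 7 mm rim
- jar: open round steel grinding jar standing loose on the pan: 94 mm outside, 84 mm inside diameter, 64 mm high, floor 6 mm thick. Origin at the centre of its underside, z up. About 0.9 kg. Stays on the pan
- tray: blue tray fixed on the bench, 207 mm long (x), 140 wide (y), walls 36 mm high and 4 mm thick, floor 6 mm thick. Origin on its underside, midway between its long sides, 119 mm from its far (+x) end. A divider along x makes two channels, each 64 mm wide with its centre line at y = +34 mm and y = -34 mm. Inside, the floor runs from x = -85 mm (robot end) to x = +115 mm; the end wall at the robot end leans outwards by 17 degrees, the other walls are upright
- scoop: metal scoop standing upright by itself on its flat base, about 0.12 kg. Origin on the underside, straight below the handle. Mouth at its -x side: flat floor 2 mm thick and 56 mm wide from the lip at x = -68 mm to the back wall at x = 0 (34 mm high, 4 mm thick); side walls 28 mm high, 52 mm apart inside, ending 12 mm behind the lip. Handle rises along z from the back wall: ring eye at 65 to 103 mm height, then a green grip block 16 mm (x) by 22 mm (y) from 100 to 152 mm height
- scoop_eye (a point): centre of the ring eye in the scoop's handle, 84 mm above the scoop's underside; clear hole 22 mm across (about), its axis along the scoop's x
- stand: steel peg stand fixed on the bench; origin on the bench below the 14 mm round upright, which is 168 mm high on a 100 x 90 mm base plate. A peg of 8 mm diameter leaves the upright at 155 mm height towards the stand's -x and rises slightly (11 degrees); the end of its axis is at (-70, 0, 169) mm in the stand's frame
- yellow_key (a joint): travel of the yellow key: 0 up, 0.006 m fully down; a round yellow spring key 24 mm across on the front deck of the balance, pressed straight down. It starts to move at about 1.2 N and is fully down at about 4 N; a press counts from 4 mm on
- yellow_key_top (a point): centre of the top face of the yellow key, about 58 mm above the bench when up; neighbouring keys are 56 mm apart, their order along the deck varies
- blue_key (a joint): travel of the blue key: 0 up, 0.006 m fully down; a round blue spring key 24 mm across on the front deck of the balance, pressed straight down. It starts to move at about 1.2 N and is fully down at about 4 N; a press counts from 4 mm on
- blue_key_top (a point): centre of the top face of the blue key, about 58 mm above the bench when up; neighbouring keys are 56 mm apart, their order along the deck varies
- green_key (a joint): travel of the green key: 0 up, 0.006 m fully down; a round green spring key 24 mm across on the front deck of the balance, pressed straight down. It starts to move at about 1.2 N and is fully down at about 4 N; a press counts from 4 mm on
- green_key_top (a point): centre of the top face of the green key, about 58 mm above the bench when up; neighbouring keys are 56 mm apart, their order along the deck varies
- red_key (a joint): travel of the red key: 0 up, 0.006 m fully down; a round red spring key 24 mm across on the front deck of the balance, pressed straight down. It starts to move at about 1.2 N and is fully down at about 4 N; a press counts from 4 mm on (switches the balance off: leave alone)
- ball1: white polished ceramic grinding ball, 24 mm across, 43 g, slippery, rolls little; origin at its centre. In one of the tray's channels at the start, or absent
- ball2: white polished ceramic grinding ball, 24 mm across, 43 g, slippery, rolls little; origin at its centre. In one of the tray's channels at the start, or absent
- ball3: white polished ceramic grinding ball, 24 mm across, 43 g, slippery, rolls little; origin at its centre. In one of the tray's channels at the start, or absent
- ball4: white polished ceramic grinding ball, 24 mm across, 43 g, slippery, rolls little; origin at its centre. In one of the tray's channels at the start, or absent
- ball5: white polished ceramic grinding ball, 24 mm across, 43 g, slippery, rolls little; origin at its centre. In one of the tray's channels at the start, or absent
- ball6: white polished ceramic grinding ball, 24 mm across, 43 g, slippery, rolls little; origin at its centre. In one of the tray's channels at the start, or absent
- ball7: white polished ceramic grinding ball, 24 mm across, 43 g, slippery, rolls little; origin at its centre. In one of the tray's channels at the start, or absent
- wash_bottle: white plastic bottle with a green cap, 60 mm across, 150 mm high; a bystander, origin at the centre of its underside
- beaker: clear glass beaker, 70 mm across, 85 mm high; a bystander, origin at the centre of its underside
- sample_jar: small amber glass jar with a blue lid, 44 mm across, 55 mm high; a bystander, origin at the centre of its underside
- reagent: amber glass jar with a black lid, 56 mm across, 100 mm high; a bystander, origin at the centre of its underside
There are look-alikes about, which are no part of the job. There is more than one size of the stand; the one meant has the size given above.

How it is judged (in metres and radians):
On the way, in this order (a step that is already met when the one before it is completed fails the run):
1. yellow key pressed down alone (value of joint yellow_key above 0.004 m and value of joint each of blue_key, green_key, red_key below 0.002 m).
2. all balls present lie in the jar (horizontal distance between each of ball1, ball2, ball3, ball4, ball5, ball6, ball7 and jar below 0.04 m and z of ball1 in the frame of jar between 0 and 0.062 m and z of ball2 in the frame of jar between 0 and 0.062 m and z of ball3 in the frame of jar between 0 and 0.062 m and z of ball4 in the frame of jar between 0 and 0.062 m and z of ball5 in the frame of jar between 0 and 0.062 m and z of ball6 in the frame of jar between 0 and 0.062 m and z of ball7 in the frame of jar between 0 and 0.062 m), for 0.3 s.
3. scoop hangs by its eye on the peg, let go (x of scoop_eye in the frame of stand between -0.072 and 0 m and y of scoop_eye in the frame of stand between -0.014 and 0.014 m and z of scoop_eye in the frame of stand between 0.13 and 0.172 m and contact force between scoop and the fingers below 0.2 N and linear speed of scoop below 0.05 m/s), for 0.3 s.
4. blue key pressed down alone (value of joint blue_key above 0.004 m and value of joint each of yellow_key, green_key, red_key below 0.002 m).
5. green key pressed down alone (value of joint green_key above 0.004 m and value of joint each of yellow_key, blue_key, red_key below 0.002 m).
At the end, for the whole second after the job is handed in: Every ball present rests in the jar (within 40 mm of its axis, centre under 62 mm above its underside); jar upright within 0.1 rad on the pan; scoop released, at rest, eye round the peg (centre within 14 mm sideways, between tip and upright); all keys up (all of step 2 and all of step 3 and value of joint each of yellow_key, blue_key, green_key, red_key below 0.002 m and angle between jar's own z axis and vertical below 0.1 rad and z of jar in the frame of balance between 0.07 and 0.079 m and linear speed of each of ball1, ball2, ball3, ball4, ball5, ball6, ball7 below 0.03 m/s); the robot touches nothing.
It fails at once if the gripper touches a ball (more than 1 N) (contact force between the fingers and ball1 above 1 N or contact force between the fingers and ball2 above 1 N or contact force between the fingers and ball3 above 1 N or contact force between the fingers and ball4 above 1 N or contact force between the fingers and ball5 above 1 N or contact force between the fingers and ball6 above 1 N or contact force between the fingers and ball7 above 1 N).
It fails at once if the red key is pressed (more than 3 mm) (value of joint red_key above 0.003 m).
It fails at once if two keys are down at once (value of joint each of yellow_key, blue_key above 0.003 m or value of joint each of yellow_key, green_key above 0.003 m or value of joint each of yellow_key, red_key above 0.003 m or value of joint each of blue_key, green_key above 0.003 m or value of joint each of blue_key, red_key above 0.003 m or value of joint each of green_key, red_key above 0.003 m).
It fails at once if the jar is tipped by more than 0.5 rad (angle between jar's own z axis and vertical above 0.5 rad).
It fails at once if a bystander is moved by more than 30 mm (distance of any of wash_bottle, beaker, sample_jar, reagent from where it was at the start of the episode above 0.03 m).
Of ball1, ball2, ball3, ball4, ball5, ball6, ball7 only 3 to 6 are there at a start; the rules pass over those that are not, and their reading is None.
At some moment in a run one of jar may be knocked a few centimetres aside while the robot is not near it.
It also fails if it takes over 210 s, if anything falls off the work surface, if the arm or the gripper's body presses on something with over 40 N, if the wrist force passes 120 N, or if a joint passes its speed limit or range.

## Working session

There is one attempt and no reset: what is moved stays moved. The work goes in short steps, Python scripts to look and compute and a tool call to move; the robot and the scene stay as the last step left them, time stands still between calls to the robot, and variables do not carry over. Pictures are saved under pics/ and viewed, and the job is handed in when it is done.

Besides the shell and the picture viewer there is one more tool, called after ">>>" as name(argument=value, ...) on one line, values as JSON. step_arm: Moves the arm, as the interface text tells. Its arguments: {"type":"object","properties":{"dr":{"type":"array"},"xyz":{"type":"array"},"gripper":{"type":"array"},"squeeze":{"type":"number"}},"required":["dr","xyz","gripper"]}

```bash
mkdir -p pics; ls; python3 - <<'E'
from workcell import bot
import cv2,numpy as np,pickle
o=bot.get_obs();print({k:np.round(v,3) for k,v in o.items()})
for n in ["scene","side","wrist"]:
    c=bot.camera(n);cv2.imwrite(f"pics/{n}0.png",c["image"][:,:,::-1]);print(n,c["camera_matrix"],c["k1"],c["R"],c["t"],-c["R"].T@c["t"])
E
```

```text
pics
{'time': np.float64(0.0), 'q': array([-72.821,   5.011,  10.035,  95.099,  -0.   ,  90.   ]), 'qd': array([-0.011, -0.005, -0.035, -0.067,  0.058,  0.174]), 'joint_efforts': array([-2.0000e-03, -5.2039e+01,  4.6481e+01,  1.6000e-02, -0.0000e+00,
       -0.0000e+00]), 'ee_pos': array([ 0.162, -0.525,  0.231]), 'tcp_rot': array([-179.925,    0.   ,   17.179]), 'wrist_force': array([0.517, 0.054, 0.127]), 'torque': array([ 0.   , -0.005,  0.049]), 'opening': np.float64(0.085)}
scene [[518.39233336   0.         317.17303777]
 [  0.         518.39233336 200.44376138]
 [  0.           0.           1.        ]] -0.15648305115186026 [[-0.51891322  0.85480755 -0.00575477]
 [ 0.63478683  0.38082281 -0.67232408]
 [-0.57251615 -0.35253091 -0.74023457]] [ 0.33818754 -0.32308132  1.75285669] [1.38411652 0.45188763 1.08225595]
side [[372.65416012   0.         322.31450726]
 [  0.         372.65416012 191.78609002]
 [  0.           0.           1.        ]] -0.05056422121749306 [[-0.91775708 -0.39708678  0.00663548]
 [-0.27321313  0.6191548  -0.7362078 ]
 [ 0.28822999 -0.67747282 -0.67672302]] [0.53854429 0.24801532 0.91863711] [0.29723511 0.68264061 0.80068019]
wrist [[289.33416485   0.         315.80980149]
 [  0.         289.33416485 198.46829313]
 [  0.           0.           1.        ]] -0.04103125299637077 [[ 2.93869958e-01 -9.55845063e-01 -8.14282635e-04]
 [-9.06627830e-01 -2.79007994e-01  3.16513060e-01]
 [-3.02764637e-01 -9.22754281e-02 -9.48587803e-01]] [-0.54954027 -0.04031044  0.37982098] [ 0.23994317 -0.50147415  0.37260485]
```

View pics/scene0.png

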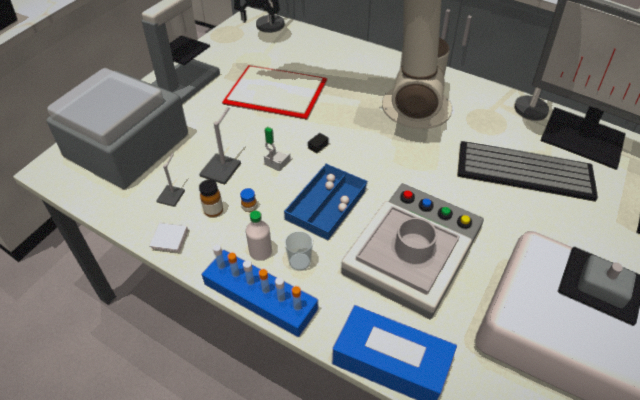

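View pics/side0.png

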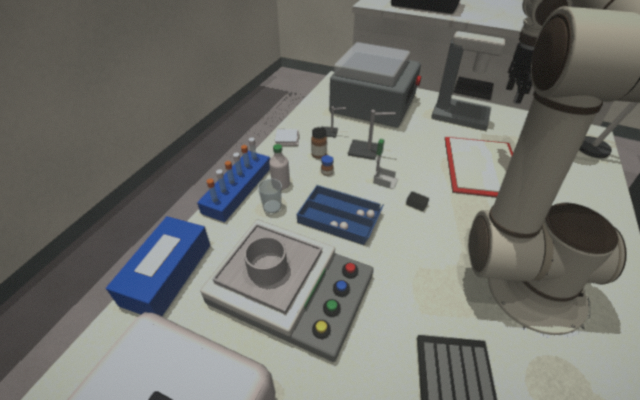

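View pics/wrist0.png

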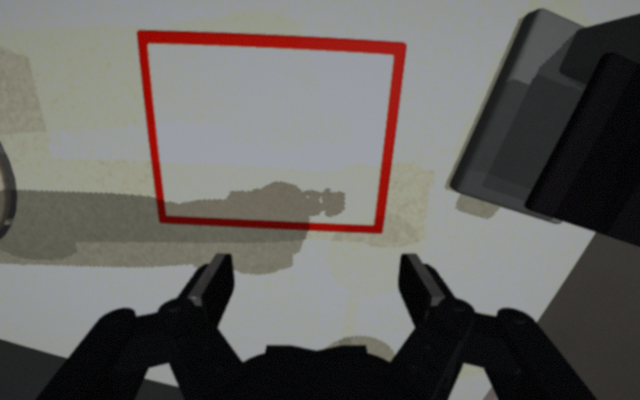

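```bash
cat > h.py <<'E'
import numpy as np,cv2
from workcell import bot
from scipy.spatial.transform import Rotation as Rn
def proj(c,X):
    X=np.atleast_2d(X);p=X@c["R"].T+c["t"];s=p[:,:2]/p[:,2:]
    r2=(s**2).sum(1,keepdims=True);s=s*(1+c["k1"]*r2);K=c["camera_matrix"]
    return np.c_[s[:,0]*K[0,0]+K[0,2],s[:,1]*K[1,1]+K[1,2]]
def ray(c,uv):
    K=c["camera_matrix"];D=np.array([c["k1"],0,0,0,0.])
    s=cv2.undistortPoints(np.array(uv,float).reshape(-1,1,2),K,D).reshape(-1,2)
    d=np.c_[s,np.ones(len(s))]@c["R"];return -c["R"].T@c["t"],d
def onz(c,uv,z):
    o,d=ray(c,uv);return o+d*((z-o[2])/d[:,2])[:,None]
def save(c,name,box=None,scale=1,pts=None):
    im=c["image"][:,:,::-1].copy()
    x0,y0,x1,y1=box or (0,0,640,400)
    im=cv2.resize(im[y0:y1,x0:x1],None,fx=scale,fy=scale,interpolation=cv2.INTER_CUBIC)
    if pts is not None:
        for u,v in np.atleast_2d(pts):
            cv2.circle(im,(int((u+.5-x0)*scale),int((v+.5-y0)*scale)),2,(0,255,255),-1)
    cv2.imwrite("pics/"+name,im)
def rz(a):
    c,s=np.cos(a),np.sin(a);return np.array([[c,-s,0],[s,c,0],[0,0,1]])
E
python3 - <<'E'
from h import *
for n in ["scene","side"]:
    c=bot.camera(n)
    for t in ["balance","jar","tray","scoop","stand","ball1","yellow_key","blue_key","green_key","red_key","wash_bottle","beaker","sample_jar","reagent"]:
        for d in bot.regions_of(c,t):
            if d["p"]<.2: continue
            b=np.array(d["box"]);m=d["region"];vs,us=np.nonzero(m)
            print(n,t,round(d["p"],2),b.round(1),"cen",us.mean().round(1),vs.mean().round(1),"z0 pos",onz(c,[us.mean(),vs.mean()],{'ball1':.018,'jar':.106}.get(t,.058 if 'key' in t else 0))[0].round(3))
    if n=="scene":
        save(c,"sc_a.png",(140,90,390,250),3.2);save(c,"sc_b.png",(270,150,500,310),3.4)
    else:
        save(c,"si_a.png",(200,90,450,250),3.2);save(c,"si_b.png",(190,170,400,370),3)
E
```

```text
scene balance 0.75 [413.9 251.4 144.2 136.8] cen 410.1 254.0 z0 pos [0.583 0.24  0.   ]
scene balance 0.74 [219.4 145.8  39.3  79. ] cen 219.7 159.3 z0 pos [ 0.555 -0.408  0.   ]
scene balance 0.31 [348.6 200.    2.4  11. ] cen 345.0 199.4 z0 pos [0.503 0.002 0.   ]
scene jar 0.78 [416.9 240.9  45.3  41.2] cen 415.1 240.3 z0 pos [0.619 0.254 0.106]
scene tray 0.67 [325.2 201.2  80.8  74.6] cen 325.2 201.7 z0 pos [ 0.539 -0.042  0.   ]
scene scoop 0.96 [278.1 148.6  28.5  46.7] cen 274.9 153.5 z0 pos [ 0.447 -0.277  0.   ]
scene stand 0.92 [221.8 146.1  36.7  75.9] cen 219.9 159.4 z0 pos [ 0.555 -0.408  0.   ]
scene ball1 0.6 [348.4 200.1   4.2   8.4] cen 344.5 199.4 z0 pos [0.519 0.008 0.018]
scene ball1 0.43 [344.1 207.6   8.1   9.7] cen 341.9 206.6 z0 pos [0.546 0.015 0.018]
scene ball1 0.43 [330.9 178.4   5.1   8. ] cen 330.6 177.1 z0 pos [ 0.463 -0.069  0.018]
scene yellow_key 0.74 [345.3 206.4   5.    8.5] cen 342.0 206.0 z0 pos [0.575 0.031 0.058]
scene green_key 0.48 [447.3 213.6   6.8   6.5] cen 445.5 210.9 z0 pos [0.45  0.274 0.058]
scene red_key 0.57 [408.4 193.9   6.1   7.
[... 1397 characters left out ...]
0.2 195.3  25.4  34.6] cen 270.6 194.8 z0 pos [0.747 0.012 0.058]
side blue_key 0.71 [370.5 212.2  10.7   7.7] cen 369.9 213.3 z0 pos [ 0.458 -0.033  0.058]
side green_key 0.31 [328.2 163.5  10.3  20.6] cen 327.2 164.8 z0 pos [ 0.65  -0.184  0.058]
side red_key 0.57 [349.4 267.6   8.9  11. ] cen 350.1 267.6 z0 pos [0.445 0.161 0.058]
side wash_bottle 0.7 [280.  168.1  24.4  42.4] cen 279.7 166.4 z0 pos [ 0.823 -0.178  0.   ]
side beaker 0.77 [268.4 195.9  27.5  32.7] cen 270.4 194.5 z0 pos [ 0.783 -0.041  0.   ]
side sample_jar 0.63 [328.2 164.2  10.2  21.9] cen 327.1 164.7 z0 pos [ 0.678 -0.252  0.   ]
side reagent 0.77 [319.3 141.8  12.2  29.1] cen 318.1 141.8 z0 pos [ 0.762 -0.365  0.   ]
```

```bash
ls pics
```

```text
sc_a.png
sc_b.png
scene0.png
si_a.png
si_b.png
side0.png
wrist0.png
```

View pics/sc_a.png

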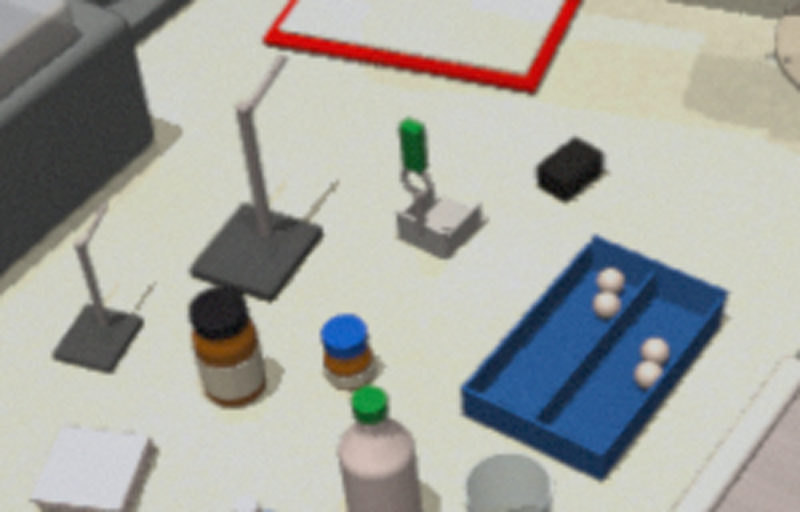

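View pics/si_a.png

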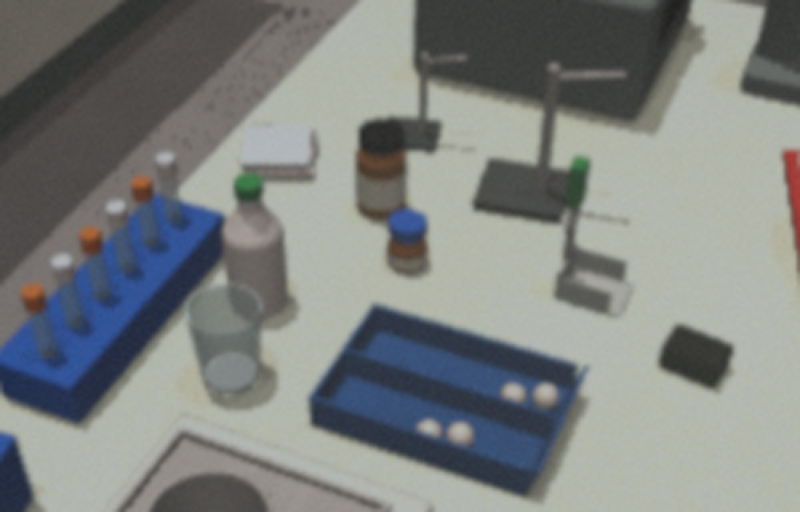

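View pics/sc_b.png

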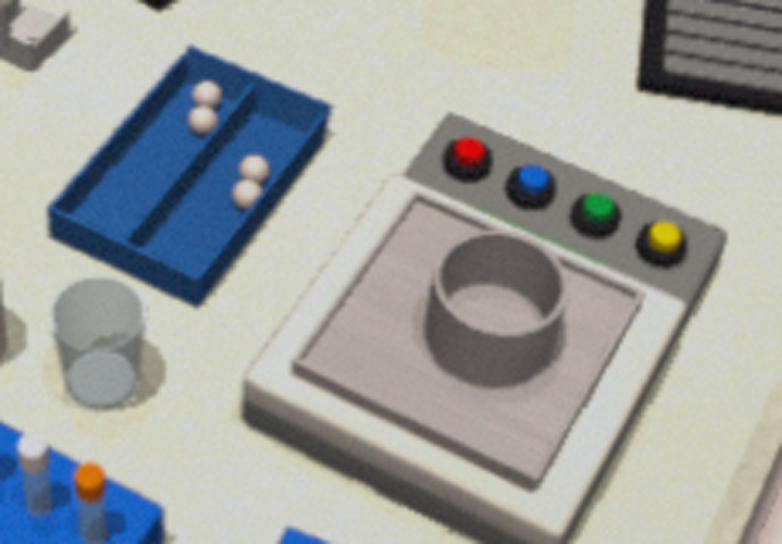

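View pics/si_b.png

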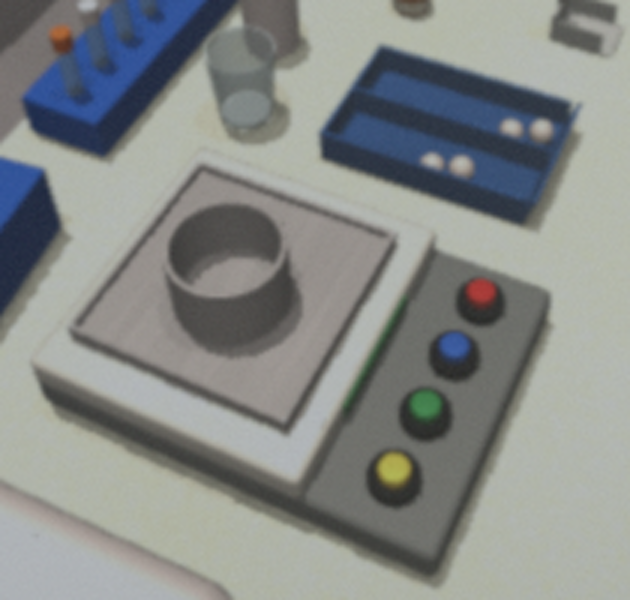

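```bash
python3 - <<'E'
from h import *
import pickle
c=bot.camera("scene");d=bot.camera("side");pickle.dump((c,d),open("cd.pkl","wb"))
def lab(c,b,s):
    im=cv2.resize(c["image"][b[1]:b[3],b[0]:b[2],::-1],None,fx=s,fy=s,interpolation=cv2.INTER_CUBIC)
    for u in range(b[0],b[2],10): cv2.putText(im,str(u),((u-b[0])*s,10),0,.35,(0,0,255));cv2.line(im,((u-b[0])*s,0),((u-b[0])*s,4),(0,0,255))
    for v in range(b[1],b[3],10): cv2.putText(im,str(v),(0,(v-b[1])*s+4),0,.35,(0,0,255))
    return im
A=lab(c,(255,120,305,180),8);B=lab(d,(365,130,415,190),8)
cv2.imwrite("pics/scoop.png",np.hstack([A,B]))
A=lab(c,(195,100,245,190),6);B=lab(d,(340,95,410,185),6)
cv2.imwrite("pics/stand.png",np.hstack([A,B]))
E
```

```text
(no output)
```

View pics/scoop.png

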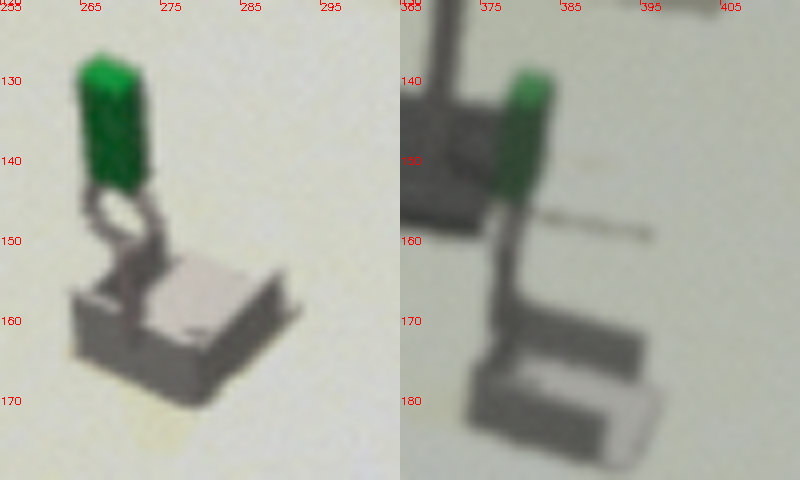

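View pics/stand.png

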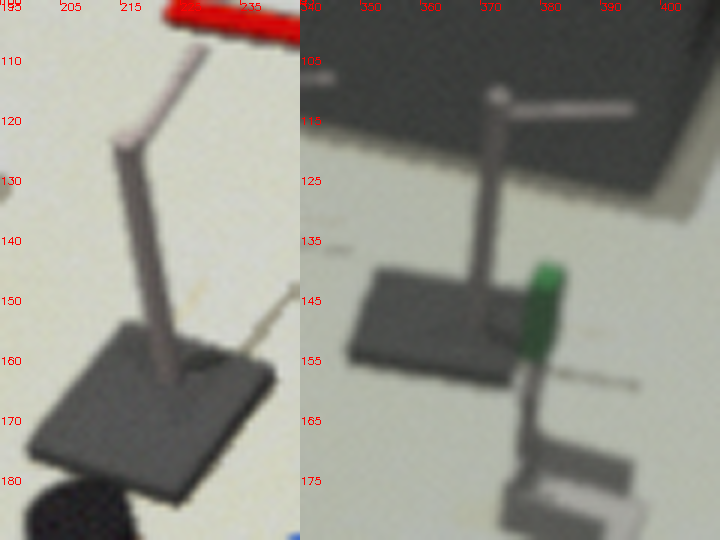

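```bash
cat > fit.py <<'E'
from h import *
import pickle
from scipy.optimize import least_squares
c,d=pickle.load(open("cd.pkl","rb"))
def fit(name,obs,yaw0,xy0):
    def f(p):
        return np.concatenate([(proj(cam,rz(p[2])@np.array(X)/1000+[p[0],p[1],0])[0]-uv) for cam,X,uv in obs])
    r=least_squares(f,[*xy0,np.radians(yaw0)],loss="soft_l1");p=r.x
    print(name,p[:2].round(4),np.degrees(p[2]).round(2),"res",f(p).reshape(-1,2).round(1).tolist());return p
S=lambda u,v:np.array([u/8+255-.5,v/8+120-.5]);T=lambda u,v:np.array([(u-400)/8+365-.5,v/8+130-.5])
fit("scoop",[(c,(0,0,152),S(108,72)),(c,(0,0,84),S(122,213)),(c,(2,-28,0),S(70,355)),(c,(2,28,0),S(203,407)),(c,(-68,28,0),S(300,308)),(d,(0,0,152),T(532,78)),(d,(2,28,0),T(470,425)),(d,(-68,28,0),T(632,470)),(d,(-68,-28,0),T(660,390))],-20,(.45,-.3))
S=lambda u,v:np.array([u/6+195-.5,v/6+100-.5]);T=lambda u,v:np.array([(u-300)/6+340-.5,v/6+95-.5])
fit("stand",[(c,(0,0,168),S(127,142)),(c,(-70,0,169),S(203,48)),(d,(0,0,168),T(498,97)),(d,(-70,0,169),T(633,108)),(c,(0,0,10),S(170,380))],0,(.55,-.4))
S=lambda u,v:np.array([u/3.4+270-.5,v/3.4+150-.5]);T=lambda u,v:np.array([u/3+190-.5,v/3+170-.5])
fit("tray",[(c,(119,-70,36),S(50,207)),(c,(119,70,36),S(200,273)),(c,(119,-70,0),S(52,237)),(c,(119,70,0),S(200,303)),(c,(-97,-70,36),S(192,47)),(c,(-97,70,36),S(330,103)),
 (d,(119,-70,36),T(380,48)),(d,(119,70,36),T(322,132)),(d,(119,70,0),T(322,157)),(d,(-88,70,0),T(527,221))],0,(.54,-.04))
p=fit("keys(red mid..)",[(c,(0,y,58),S(*q)) for y,q in zip((-84,-28,28,84),((469,150),(534,178),(599,206),(665,235)))]+[(d,(0,y,58),T(*q)) for y,q in zip((-84,-28,28,84),((481,292),(455,345),(426,404),(394,468)))],0,(.45,.25))
for n,y in zip("rbgy",(-84,-28,28,84)): print(n,(rz(p[2])@[0,y/1000,.058]+[p[0],p[1],0]).round(4))
fit("jar",[(c,(0,0,138),S(501,271)),(d,(0,0,138),T(228.5,250.5))],0,(.6,.25))
for uv in ((207,95),(202,120),(255,168),(247,194)): print("ball sc",onz(c,S(*uv),.018)[0].round(3))
for uv in ((432,162),(461,167),(512,128),(541,131)): print("ball si",onz(d,T(*uv),.018)[0].round(3))
E
python3 fit.py
```

```text
scoop [ 0.5023 -0.251 ] 0.95 res [[-0.2, -0.4], [-0.2, 0.2], [0.2, 0.5], [-0.9, 0.5], [-0.5, -1.0], [-0.1, 1.1], [-0.5, 0.7], [0.2, 0.6], [0.9, 0.2]]
stand [ 0.5705 -0.3809] 8.61 res [[-0.2, -1.0], [-0.5, 0.1], [0.5, 0.2], [-0.8, 1.1], [0.3, 0.2]]
tray [ 0.5325 -0.0361] 0.2 res [[-0.8, -0.2], [0.2, 1.2], [-0.7, -0.4], [0.0, 1.0], [-1.7, -0.9], [0.3, 0.1], [0.5, -0.8], [-0.0, 1.1], [0.5, 1.3], [-0.2, 2.2]]
keys(red mid..) [0.447  0.2438] -1.19 res [[-0.5, -0.0], [-0.8, -0.1], [-0.8, 0.0], [-0.6, 0.0], [0.1, 0.4], [-0.1, 0.8], [-0.1, 0.7], [0.0, 0.7]]
r [0.4453 0.1598 0.058 ]
b [0.4465 0.2158 0.058 ]
g [0.4476 0.2718 0.058 ]
y [0.4488 0.3277 0.058 ]
jar [0.6144 0.2534] 0.0 res [[0.5, 1.3], [0.7, -0.6]]
ball sc [ 0.465 -0.069  0.018]
ball sc [ 0.492 -0.058  0.018]
ball sc [0.517 0.007 0.018]
ball sc [0.545 0.016 0.018]
ball si [0.549 0.009 0.018]
ball si [0.521 0.003 0.018]
ball si [ 0.494 -0.065  0.018]
ball si [ 0.467 -0.072  0.018]
```

```bash
cat > go.py <<'E'
# usage: go.py x y z roll pitch yaw [x0 y0 z0 r0 p0 y0]  : dr, xyz from current (or given) pose
import sys
from h import *
a=list(map(float,sys.argv[1:]))
o=bot.get_obs()
p0,e0=(a[6:9],a[9:12]) if len(a)>6 else (o["ee_pos"],o["tcp_rot"])
R0=Rn.from_euler("xyz",e0,degrees=True);R1=Rn.from_euler("xyz",a[3:6],degrees=True)
print("t",round(float(o["time"]),2),"pos",np.round(o["ee_pos"],4),"rot",np.round(o["tcp_rot"],2),"q",np.round(o["q"],1),"F",np.round(o["wrist_force"],1),"open",round(float(o["opening"]),4))
print("dr",(R0.inv()*R1).as_rotvec().round(4),"xyz",(R0.inv().apply(np.array(a[:3])-p0)/.04).round(3))
E
python3 go.py .40 -.30 .25 180 0 0
```

```text
t 1.75 pos [ 0.1624 -0.5254  0.2313] rot [-180.      0.     17.18] q [-72.8   5.   10.1  95.1  -0.   90. ] F [-0.4 -0.1  0.2] open 0.0856
dr [-0.      0.      0.2998] xyz [ 7.339 -3.631 -0.468]
```

>>> step_arm(dr=[[0, 0, 0.1], [0, 0, 0.2], [0, 0, 0.3], [0, 0, 0.3], [0, 0, 0.3], [0, 0, 0.3], [0, 0, 0.3], [0, 0, 0.3]], xyz=[[0.9, -0.45, -0.1], [1.8, -0.9, -0.2], [2.8, -1.4, -0.3], [3.7, -1.8, -0.4], [4.6, -2.3, -0.47], [5.5, -2.7, -0.47], [6.4, -3.2, -0.47], [7.34, -3.63, -0.47]], gripper=[0, 0, 0, 0, 0, 0, 0, 0])

```text
time: 2.55
ee_pos: [0.4009, -0.2986, 0.2504]
tcp_rot: [180.0, -0.0, -0.0]
wrist_force: [0.3, -1.7, 0.1]
opening: 0.0004
```

```bash
python3 go.py .449 .06 .25 180 0 0
```

```text
t 2.55 pos [ 0.4009 -0.2986  0.2504] rot [ 1.7998e+02 -3.0000e-02 -2.0000e-02] q [-36.7  -1.5   5.6  97.   -0.  143.3] F [ 0.3 -1.7  0.1] open 0.0004
dr [ 0.0004 -0.0005 -0.0003] xyz [ 1.199e+00 -8.966e+00  7.000e-03]
```

>>> step_arm(dr=[[0, 0, -0.14], [0, 0, -0.28], [0, 0, -0.42], [0, 0, -0.56], [0, 0, -0.7], [0, 0, -0.84], [0, 0, -0.98], [0, 0, -1.12]], xyz=[[0.15, -1.0, 0], [0.3, -2.0, 0], [0.45, -3.0, 0], [0.6, -4, 0], [0.75, -5, 0], [0.9, -6, 0], [1.05, -7, 0], [1.2, -8, 0]], gripper=[0, 0, 0, 0, 0, 0, 0, 0])

```text
time: 3.35
ee_pos: [0.4481, 0.0216, 0.2503]
tcp_rot: [180.0, -0.0, 64.5]
wrist_force: [0.4, -0.0, 1.0]
opening: 0.0002
```

```bash
python3 go.py .449 .328 .12 180 0 128
```

```text
t 3.35 pos [0.4481 0.0216 0.2503] rot [ 1.7996e+02 -2.0000e-02  6.4490e+01] q [  2.8  -8.4  -0.8  97.5  -0.  118.3] F [ 0.4 -0.   1. ] open 0.0002
dr [ 8.0000e-04  1.0000e-04 -1.1084e+00] xyz [ 6.922 -3.279  3.259]
```

>>> step_arm(dr=[[0, 0, -0.14], [0, 0, -0.28], [0, 0, -0.42], [0, 0, -0.56], [0, 0, -0.7], [0, 0, -0.84], [0, 0, -0.98], [0, 0, -1.1]], xyz=[[0.9, -0.4, 0], [1.8, -0.8, 0.2], [2.8, -1.3, 0.5], [3.7, -1.7, 0.9], [4.6, -2.2, 1.5], [5.5, -2.6, 2.1], [6.4, -3.0, 2.7], [6.92, -3.28, 3.26]], gripper=[0, 0, 0, 0, 0, 0, 0, 0])

```text
time: 4.15
ee_pos: [0.4503, 0.3287, 0.1183]
tcp_rot: [180.0, -0.0, 127.6]
wrist_force: [0.5, -0.0, -0.1]
opening: -0.0001
```

```bash
python3 go.py .449 .328 .07 180 0 127; python3 - <<'E'
from h import *
a=bot.camera("side");b=bot.camera("scene")
A=cv2.resize(a["image"][240:370,270:420],None,fx=2.6,fy=2.6);B=cv2.resize(b["image"][160:290,390:540],None,fx=2.6,fy=2.6)
cv2.imwrite("pics/y1.png",np.hstack([A,B])[:,:,::-1])
E
```

```text
t 4.15 pos [0.4503 0.3287 0.1183] rot [ 1.7999e+02 -2.0000e-02  1.2760e+02] q [36.1  5.2 -2.1 82.6  0.  88.5] F [ 0.5 -0.  -0.1] open -0.0001
dr [ 0.0001 -0.0003  0.0104] xyz [ 0.004 -0.037  1.209]
```

View pics/y1.png

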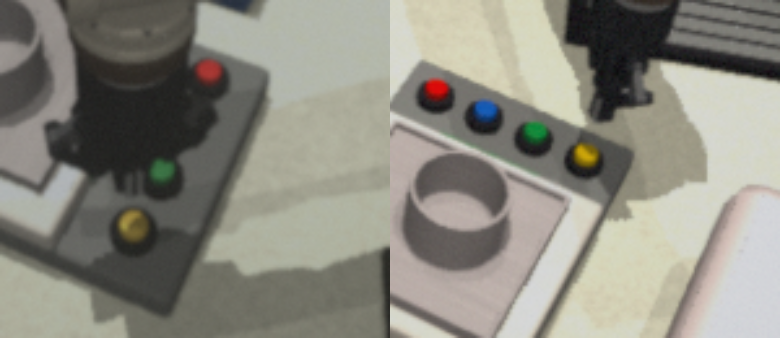

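>>> step_arm(dr=[[0, 0, 0], [0, 0, 0], [0, 0, 0], [0, 0, 0], [0, 0, 0], [0, 0, 0], [0, 0, 0], [0, 0, 0]], xyz=[[0, 0, 0.5], [0, 0, 1.0], [0, 0, 1.3], [0, 0, 1.4], [0, 0, 1.45], [0, 0, 1.5], [0, 0, 1.55], [0, 0, 1.6]], gripper=[0, 0, 0, 0, 0, 0, 0, 0])

```text
time: 5.05
ee_pos: [0.4512, 0.3264, 0.0565]
tcp_rot: [179.9, 0.0, 127.2]
wrist_force: [0.2, -1.7, 3.6]
opening: 0.0002
```

```bash
python3 go.py .449 .328 .0525 180 0 127; python3 - <<'E'
from h import *
a=bot.camera("side");b=bot.camera("scene")
A=cv2.resize(a["image"][240:370,270:420],None,fx=2.6,fy=2.6);B=cv2.resize(b["image"][160:290,390:540],None,fx=2.6,fy=2.6)
cv2.imwrite("pics/y2.png",np.hstack([A,B])[:,:,::-1])
E
```

```text
t 5.05 pos [0.4512 0.3264 0.0565] rot [1.7992e+02 2.0000e-02 1.2717e+02] q [35.9  6.1 -8.1 75.8 -0.  88.7] F [ 0.2 -1.7  3.6] open 0.0002
dr [0.0014 0.0004 0.003 ] xyz [ 0.065 -0.018  0.099]
```

View pics/y2.png

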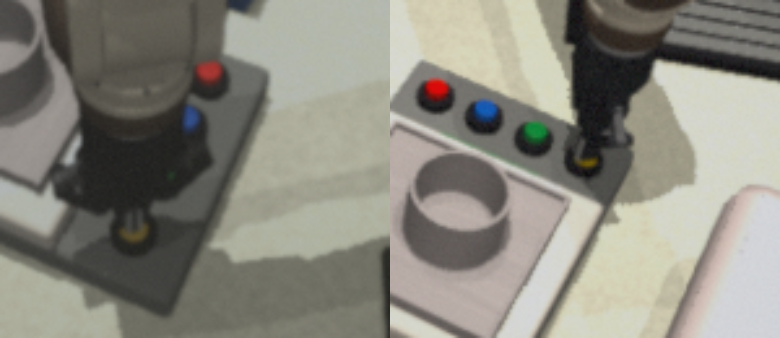

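>>> step_arm(dr=[[0, 0, 0], [0, 0, 0], [0, 0, 0], [0, 0, 0], [0, 0, 0], [0, 0, 0], [0, 0, 0], [0, 0, 0]], xyz=[[0, 0, 0.03], [0, 0, 0.06], [0, 0, 0.09], [0, 0, 0.1], [0, 0, 0.1], [0, 0, 0.1], [0, 0, 0.1], [0, 0, 0.1]], gripper=[0, 0, 0, 0, 0, 0, 0, 0])

```text
time: 5.95
ee_pos: [0.4513, 0.3265, 0.0555]
tcp_rot: [179.8, 0.0, 127.2]
wrist_force: [-7.1, -7.9, 29.7]
opening: -0.0001
```

```bash
python3 go.py .449 .328 .0525 180 0 127; python3 - <<'E'
from h import *
a=bot.camera("side");b=bot.camera("scene")
A=cv2.resize(a["image"][290:340,290:350],None,fx=6,fy=6);B=cv2.resize(b["image"][200:250,440:500],None,fx=6,fy=6)
cv2.imwrite("pics/y3.png",np.hstack([A,B])[:,:,::-1])
E
```

```text
t 5.95 pos [0.4513 0.3265 0.0555] rot [1.7980e+02 3.0000e-02 1.2717e+02] q [35.9  6.  -8.3 75.5 -0.  88.7] F [-7.1 -7.9 29.7] open -0.0001
dr [0.0035 0.0006 0.003 ] xyz [ 0.066 -0.024  0.075]
```

View pics/y3.png

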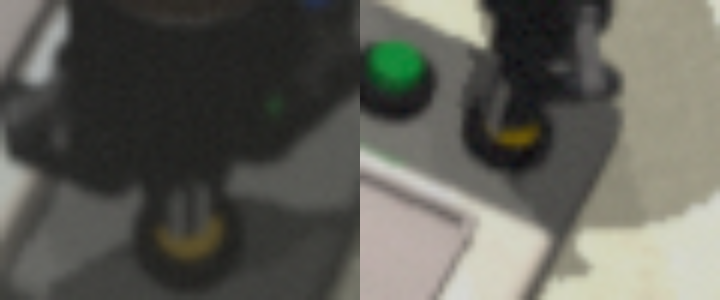

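```bash
cat >> fit.py <<'E'
print("---z of keys")
for n,a,b in zip("rbgy",((469,150),(534,178),(599,206),(665,235)),((481,292),(455,345),(426,404),(394,468))):
    f=lambda X:np.r_[proj(c,X)[0]-S(*a),proj(d,X)[0]-T(*b)]
    r=least_squares(f,[.45,.25,.06]);print(n,r.x.round(4),r.fun.round(1))
E
python3 fit.py | sed -n '/---/,$p'
python3 - <<'E'
from h import *
for n in("side","scene"):
    c=bot.camera(n);im=c["image"].astype(int)
    m=(im[:,:,0]>90)&(im[:,:,1]>70)&(im[:,:,0]-im[:,:,2]>50)
    p=proj(c,[.449,.328,.058])[0];v,u=np.nonzero(m);k=np.hypot(u-p[0],v-p[1])<15
    print(n,p.round(1),"yellow px",np.c_[u,v][k].min(0),np.c_[u,v][k].max(0),
     "bottom of a 24mm disc at z=.058,.052:",[proj(c,np.array([.449,.3277,z])+.012*np.c_[np.cos(t:=np.linspace(0,6.28,60)),np.sin(t),0*t])[:,1].max().round(1) for z in(.058,.052)])
E
```

```text
---z of keys
r [0.4457 0.1607 0.0598] [-0.2 -0.2 -0.2  0.2]
b [0.4468 0.2168 0.0606] [-0.4 -0.5 -0.3  0.4]
g [0.4478 0.2726 0.0605] [-0.3 -0.4 -0.3  0.4]
y [0.4492 0.3282 0.0603] [-0.3 -0.4 -0.2  0.3]Traceback (most recent call last):
  File "<stdin>", line 6, in <module>
    return umr_minimum(a, axis, None, out, keepdims, initial, where)
ValueError: zero-size array to reduction operation minimum which has no identity
```

```bash
python3 - <<'E'
from h import *
import pickle
C,D=pickle.load(open("cd.pkl","rb"))
for c0,n in((D,"side"),(C,"scene")):
    c=bot.camera(n);print(n,"exp shift 6mm",(proj(c,[.449,.3277,.054])-proj(c,[.449,.3277,.060])).round(1))
    for x in(c0,c):
        im=x["image"].astype(int);p=proj(c,[.449,.328,.06])[0].round().astype(int)
        s=(im[:,:,0]+im[:,:,1]-2*im[:,:,2])[p[1]-9:p[1]+12,p[0]-9:p[0]+10]
        col=s.clip(0,None)
        print(" rows from",p[1]-9,[int(v) for v in col.max(1)]); print(" cols from",p[0]-9,[int(v) for v in col.max(0)])
E
```

```text
side exp shift 6mm [[-0.   1.4]]
 rows from 317 [11, 11, 14, 61, 140, 178, 187, 186, 186, 185, 186, 186, 177, 149, 107, 67, 27, 8, 8, 9, 9]
 cols from 312 [10, 10, 17, 74, 147, 179, 186, 186, 187, 186, 186, 185, 184, 175, 135, 55, 10, 10, 12]
 rows from 317 [9, 11, 9, 9, 8, 8, 10, 8, 22, 48, 67, 73, 76, 84, 86, 69, 35, 13, 10, 9, 9]
 cols from 312 [9, 9, 12, 21, 50, 65, 67, 80, 85, 86, 82, 84, 84, 76, 64, 31, 9, 9, 10]
scene exp shift 6mm [[-0.5  1.5]]
 rows from 209 [27, 23, 21, 28, 25, 64, 234, 375, 384, 386, 387, 382, 335, 238, 178, 58, 16, 14, 17, 14, 18]
 cols from 456 [16, 17, 18, 15, 73, 241, 360, 382, 387, 385, 386, 385, 375, 304, 117, 27, 21, 26, 28]
 rows from 209 [15, 13, 14, 13, 12, 10, 12, 8, 15, 11, 11, 41, 108, 168, 170, 70, 12, 13, 16, 16, 14]
 cols from 456 [16, 16, 14, 14, 20, 46, 56, 109, 156, 159, 170, 168, 144, 79, 18, 9, 11, 10, 12]
```

>>> step_arm(dr=[[0, 0, 0], [0, 0, 0], [0, 0, -0.14], [0, 0, -0.28], [0, 0, -0.42], [0, 0, -0.56], [0, 0, -0.7], [0, 0, -0.84]], xyz=[[0, 0, -0.5], [0, 0, -1.3], [0, 0, -2.2], [0, 0, -3.2], [0, 0, -4.2], [0, 0, -5], [0, 0, -5], [0, 0, -5]], gripper=[0, 0, 0, 0, 0, 0, 0, 0])

```text
time: 7.0
ee_pos: [0.451, 0.3268, 0.2528]
tcp_rot: [179.9, 0.1, 175.7]
wrist_force: [0.3, -0.5, -0.4]
opening: -0.0003
```

```bash
python3 go.py .46 -.03 .27 180 0 180;python3 - <<'E'
from h import *
a=bot.camera("side");b=bot.camera("scene")
A=cv2.resize(a["image"][220:370,190:390],None,fx=2,fy=2);B=cv2.resize(b["image"][160:310,340:540],None,fx=2,fy=2)
cv2.imwrite("pics/y4.png",np.hstack([A,B])[:,:,::-1])
E
```

```text
t 7.0 pos [0.451  0.3268 0.2528] rot [1.7991e+02 7.0000e-02 1.7565e+02] q [35.9  6.4 14.  97.5  0.  40.3] F [ 0.3 -0.5 -0.4] open -0.0003
dr [ 0.0015  0.0013 -0.0759] xyz [-0.901 -8.876 -0.443]
```

View pics/y4.png

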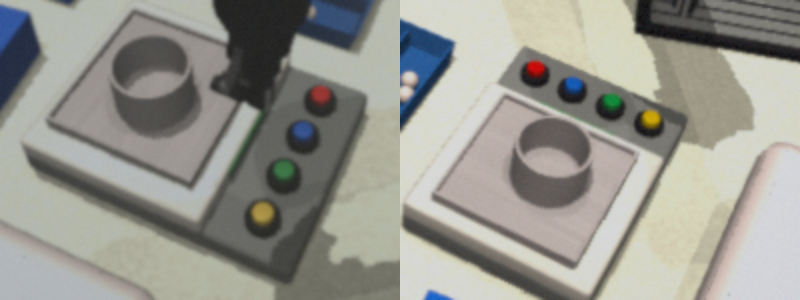

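>>> step_arm(dr=[[0, 0, -0.02], [0, 0, -0.04], [0, 0, -0.08], [0, 0, -0.08], [0, 0, -0.08], [0, 0, -0.08], [0, 0, -0.08], [0, 0, -0.08]], xyz=[[-0.1, -1.1, 0], [-0.2, -2.2, 0], [-0.3, -3.3, 0], [-0.4, -4.4, 0], [-0.5, -5.5, 0], [-0.6, -6.6, 0], [-0.8, -7.7, 0], [-0.9, -8.9, 0]], gripper=[1, 1, 1, 1, 1, 1, 1, 1])

```text
time: 7.9
ee_pos: [0.4573, -0.033, 0.2514]
tcp_rot: [180.0, 0.0, 179.7]
wrist_force: [1.3, -0.3, -0.1]
opening: 0.0855
```

```bash
python3 go.py .502 -.251 .25 180 0 -179
```

```text
t 7.9 pos [ 0.4573 -0.033   0.2514] rot [1.7998e+02 1.0000e-02 1.7966e+02] q [-4.1 -7.   0.5 97.5  0.  -3.8] F [ 1.3 -0.3 -0.1] open 0.0855
dr [ 0.0003  0.0002 -0.0234] xyz [-1.149 -5.444  0.035]
```

>>> step_arm(dr=[[0, 0, -0.02], [0, 0, -0.02], [0, 0, -0.02], [0, 0, -0.02], [0, 0, -0.02], [0, 0, -0.02], [0, 0, -0.02], [0, 0, -0.02]], xyz=[[-0.2, -1, 0], [-0.4, -2, 0], [-0.6, -3, 0], [-0.8, -4, 0], [-1, -5, 0], [-1.15, -5.44, 0], [-1.15, -5.44, 0], [-1.15, -5.44, 0]], gripper=[1, 1, 1, 1, 1, 1, 1, 1])

```text
time: 8.7
ee_pos: [0.5029, -0.249, 0.2511]
tcp_rot: [179.9, -0.1, -179.1]
wrist_force: [-0.1, -0.1, 0.3]
opening: 0.0854
```

```bash
python3 go.py .502 -.251 .11 180 0 -179;python3 - <<'E'
from h import *
for n in("scene","side","wrist"):
    a=bot.camera(n);X=np.array([[.502,-.251,.152],[.502,-.251,.1]])
    p=proj(a,X);print(n,p.round(1))
    if n=="wrist": save(a,"g_w.png",None,1,p)
    else:
        u,v=p[0].astype(int);save(a,f"g_{n}.png",(u-50,v-50,u+50,v+50),4,p)
A=cv2.imread("pics/g_scene.png");B=cv2.imread("pics/g_side.png");cv2.imwrite("pics/g1.png",np.hstack([A,B]))
E
```

```text
t 8.7 pos [ 0.5029 -0.249   0.2511] rot [ 1.7995e+02 -6.0000e-02 -1.7915e+02] q [-26.4   7.1  14.6  97.6   0.  -27.2] F [-0.1 -0.1  0.3] open 0.0854
dr [ 0.0009 -0.001  -0.0026] xyz [ 0.019 -0.053  3.528]
scene [[267.9 128.1]
 [269.2 142.1]]
side [[381.  140.3]
 [379.2 154.1]]
wrist [[313.  198.4]
 [313.5 182.9]]
```

View pics/g1.png

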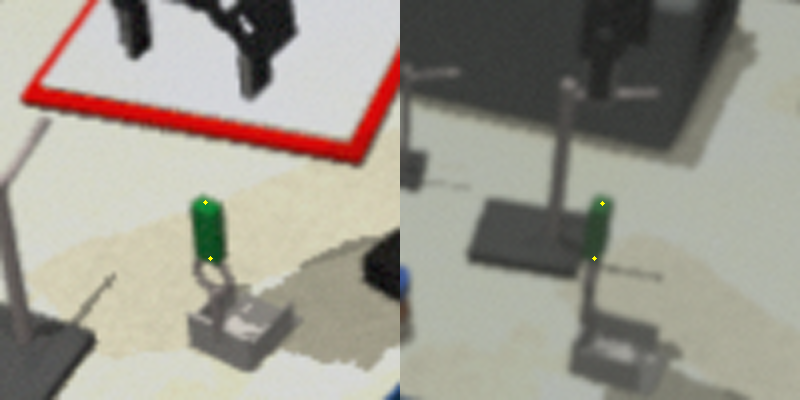

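View pics/g_w.png

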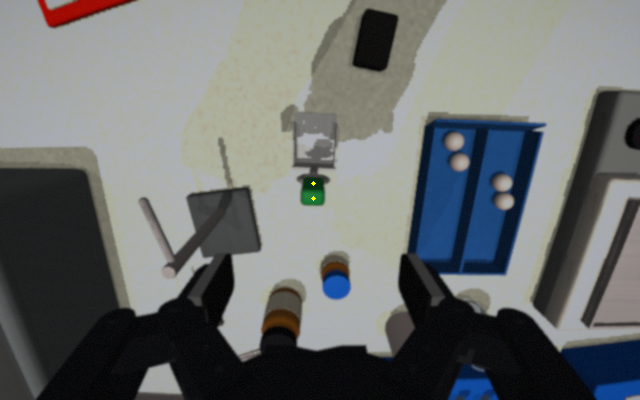

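>>> step_arm(dr=[[0, 0, 0], [0, 0, 0], [0, 0, 0], [0, 0, 0], [0, 0, 0], [0, 0, 0], [0, 0, 0], [0, 0, 0]], xyz=[[0, -0.05, 0.8], [0.02, -0.05, 1.6], [0.02, -0.05, 2.2], [0.02, -0.05, 2.7], [0.02, -0.05, 3.1], [0.02, -0.05, 3.4], [0.02, -0.05, 3.53], [0.02, -0.05, 3.53]], gripper=[1, 1, 1, 1, 1, 1, 1, 1])

```text
time: 9.65
ee_pos: [0.5022, -0.2507, 0.1103]
tcp_rot: [180.0, -0.0, -178.9]
wrist_force: [-0.0, -0.1, 0.0]
opening: 0.0851
```

>>> step_arm(dr=[[0, 0, 0], [0, 0, 0], [0, 0, 0], [0, 0, 0], [0, 0, 0], [0, 0, 0], [0, 0, 0], [0, 0, 0]], xyz=[[0, 0, 0], [0, 0, 0], [0, 0, 0], [0, 0, 0], [0, 0, 0], [0, 0, 0], [0, 0, 0], [0, 0, 0]], gripper=[0.6, 0.4, 0.3, 0.2, 0.1, 0.1, 0.1, 0.1], squeeze=90)

```text
time: 10.45
ee_pos: [0.5027, -0.2514, 0.111]
tcp_rot: [-180.0, 0.1, -179.0]
wrist_force: [2.1, -0.8, 5.4]
opening: 0.0207
```

```bash
python3 go.py .502 -.251 .20 180 0 -179;python3 - <<'E'
from h import *
a=bot.camera("side");save(a,"g2a.png",(330,100,430,200),4)
a=bot.camera("wrist");save(a,"g2b.png",(220,50,420,250),2)
A=cv2.imread("pics/g2a.png");B=cv2.imread("pics/g2b.png");cv2.imwrite("pics/g2.png",np.hstack([A,B]))
E
```

```text
t 10.45 pos [ 0.5027 -0.2514  0.111 ] rot [-1.7997e+02  7.0000e-02 -1.7896e+02] q [-26.6   5.9  -2.3  81.8   0.  -27.6] F [ 2.1 -0.8  5.4] open 0.0207
dr [-0.0005  0.0011  0.0007] xyz [ 0.015  0.008 -2.225]
```

View pics/g2.png

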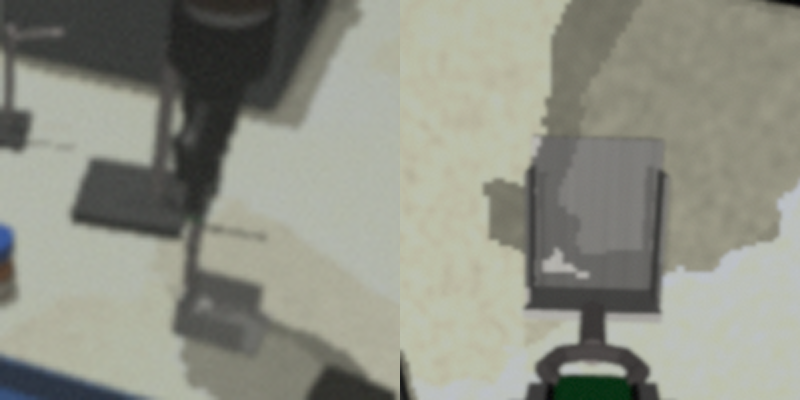

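>>> step_arm(dr=[[0, 0, 0], [0, 0, 0], [0, 0, 0], [0, 0, 0], [0, 0, 0], [0, 0, 0], [0, 0, 0], [0, 0, 0]], xyz=[[0, 0, -0.3], [0, 0, -0.8], [0, 0, -1.4], [0, 0, -2], [0, 0, -2.5], [0, 0, -2.5], [0, 0, -2.5], [0, 0, -2.5]], gripper=[0.1, 0.1, 0.1, 0.1, 0.1, 0.1, 0.1, 0.1])

```text
time: 11.35
ee_pos: [0.5018, -0.251, 0.209]
tcp_rot: [179.9, -0.1, -179.0]
wrist_force: [-0.0, -0.0, -2.2]
opening: 0.0206
```

```bash
cat > ov.py <<'E'
# overlay scoop model on wrist/scene/side given tool-frame offset
import sys
from h import *
def scoop_pts():
    P=[(-68,-28,0),(-68,28,0),(-56,-28,28),(-56,28,28),(0,-28,34),(0,28,34),(2,-28,0),(2,28,0),(0,0,84),(8,11,152),(8,-11,152),(-8,11,152),(-8,-11,152)]
    return np.array(P)/1000.
def scoop_world(o,zoff=.110):
    R=Rn.from_euler("xyz",o["tcp_rot"],degrees=True).as_matrix()
    # scoop frame: x_s=-x_tool? tool yaw180: x_tool=-x_s, y_tool=+y_s, z_tool=-z_s
    Rs=R@np.diag([-1,1,-1]);org=o["ee_pos"]+R@np.array([0,0,zoff])
    return Rs,org
if __name__=="__main__":
    o=bot.get_obs();Rs,org=scoop_world(o);X=scoop_pts()@Rs.T+org
    ims=[]
    for n in("scene","side","wrist"):
        c=bot.camera(n);p=proj(c,X);u,v=p.mean(0).astype(int);h=45 if n!="wrist" else 90
        u=min(max(u,h),639-h);v=min(max(v,h),399-h)
        s=260/(2*h);save(c,"_t.png",(u-h,v-h,u+h,v+h),s,p);ims.append(cv2.resize(cv2.imread("pics/_t.png"),(260,260)))
    cv2.imwrite("pics/"+sys.argv[1],np.hstack(ims));print(org.round(4),o["tcp_rot"].round(1),o["wrist_force"].round(1))
E
python3 ov.py l1.png
```

```text
[ 0.5016 -0.2509  0.099 ] [ 1.799e+02 -1.000e-01 -1.790e+02] [-0.  -0.  -2.2]
```

View pics/l1.png

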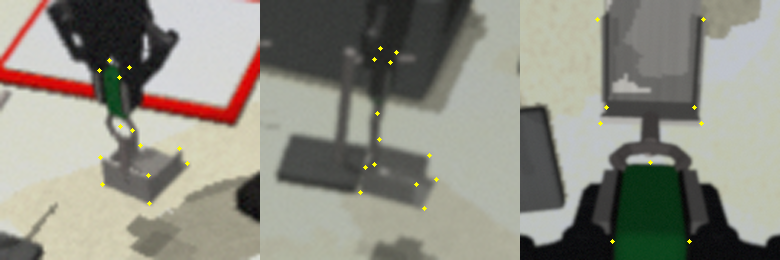

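```bash
python3 go.py .56 -.002 .2 180 0 -179.8; python3 - <<'E'
from h import *
a=bot.camera("scene");b=bot.camera("side")
for t in("wash_bottle","beaker"):
  for c in(a,b):
    for d in bot.regions_of(c,t)[:1]:
        bx=d["box"];print(t,d["p"],onz(c,[bx[0],bx[1]+bx[3]/2-3],0)[0].round(3))
E
```

```text
t 11.5 pos [ 0.5019 -0.251   0.2093] rot [ 1.7995e+02 -9.0000e-02 -1.7896e+02] q [-26.6   6.2   9.   92.9  -0.  -27.6] F [ 1.1  0.9 -0.9] open 0.021
dr [ 0.0008 -0.0017  0.0147] xyz [-1.565  6.197  0.236]
wash_bottle 0.67 [ 0.795 -0.086  0.   ]
wash_bottle 0.62 [ 0.779 -0.091  0.   ]
beaker 0.61 [0.766 0.011 0.   ]
beaker 0.6 [0.752 0.016 0.   ]
```

>>> step_arm(dr=[[0, 0, 0.01], [0, 0, 0.015], [0, 0, 0.015], [0, 0, 0.015], [0, 0, 0.015], [0, 0, 0.015], [0, 0, 0.015], [0, 0, 0.015]], xyz=[[-0.2, 0.8, 0], [-0.4, 1.7, 0], [-0.65, 2.6, 0], [-0.9, 3.5, 0], [-1.1, 4.4, 0], [-1.35, 5.3, 0], [-1.56, 6.2, 0], [-1.56, 6.2, 0]], gripper=[0.1, 0.1, 0.1, 0.1, 0.1, 0.1, 0.1, 0.1])

```text
time: 12.6
ee_pos: [0.5607, 0.0016, 0.2102]
tcp_rot: [179.9, 0.0, -179.6]
wrist_force: [0.3, -0.7, -2.1]
opening: 0.021
```

```bash
python3 go.py .64 -.002 .165 180 0 -179.8
```

```text
t 12.6 pos [0.5607 0.0016 0.2102] rot [ 179.94    0.   -179.59] q [ 0.1  6.1  8.9 92.8  0.1 -0.3] F [ 0.3 -0.7 -2.1] open 0.021
dr [0.001  0.     0.0036] xyz [-1.981 -0.105  1.131]
```

>>> step_arm(dr=[[0, 0, 0], [0, 0, 0], [0, 0, 0], [0, 0, 0], [0, 0, 0], [0, 0, 0], [0, 0, 0], [0, 0, 0]], xyz=[[-0.4, 0, 0], [-0.9, 0, 0], [-1.4, -0.05, 0], [-1.8, -0.08, 0.2], [-1.98, -0.08, 0.6], [-1.98, -0.08, 1.0], [-1.98, -0.08, 1.13], [-1.98, -0.08, 1.13]], gripper=[0.1, 0.1, 0.1, 0.1, 0.1, 0.1, 0.1, 0.1])

```text
time: 13.4
ee_pos: [0.6385, -0.0052, 0.164]
tcp_rot: [-180.0, -0.1, -179.8]
wrist_force: [-0.0, 0.0, -2.1]
opening: 0.0209
```

```bash
python3 go.py .64 -.002 .117 180 0 -179.8;python3 ov.py t1.png; python3 - <<'E'
from h import *
c=bot.camera("wrist")
T=np.array([.5325,-.0361,0]);B=[(-85,y,6) for y in(-66,-2,2,66)]+[(115,y,6) for y in(-66,-2,2,66)]+[(119,70,36),(119,-70,36),(-88,70,36),(-88,-70,36)]
save(c,"t1w.png",None,1.2,proj(c,np.array(B)/1000+T))
E
```

```text
t 13.4 pos [ 0.6385 -0.0052  0.164 ] rot [-1.8000e+02 -1.3000e-01 -1.7983e+02] q [-0.5 16.6 16.1 89.5 -0.  -0.6] F [-0.   0.  -2.1] open 0.0209
dr [-0.     -0.0022 -0.0005] xyz [-0.041  0.08   1.175]
[ 0.6382 -0.0052  0.054 ] [-1.800e+02 -1.000e-01 -1.798e+02] [-0.   0.  -2.1]
```

View pics/t1w.png

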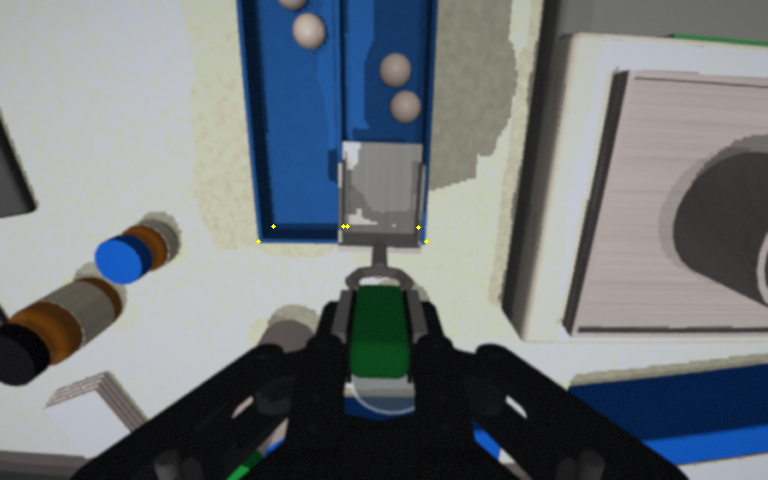

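View pics/t1.png

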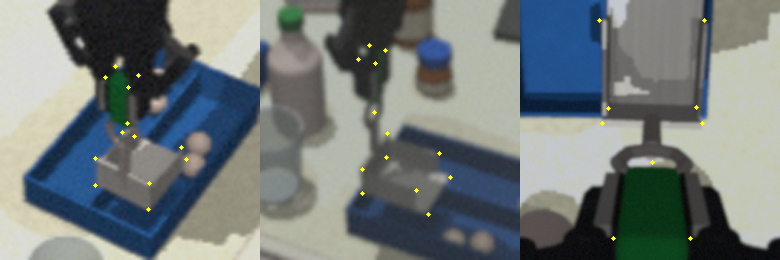

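>>> step_arm(dr=[[0, 0, 0], [0, 0, 0], [0, 0, 0], [0, 0, 0], [0, 0, 0], [0, 0, 0], [0, 0, 0], [0, 0, 0]], xyz=[[-0.02, 0.08, 0], [-0.02, 0.08, 0.1], [-0.02, 0.08, 0.3], [-0.02, 0.08, 0.5], [-0.02, 0.08, 0.7], [-0.02, 0.08, 0.9], [-0.02, 0.08, 1.0], [-0.02, 0.08, 1.05]], gripper=[0.1, 0.1, 0.1, 0.1, 0.1, 0.1, 0.1, 0.1])

```text
time: 14.4
ee_pos: [0.64, -0.0019, 0.1225]
tcp_rot: [180.0, -0.0, -179.8]
wrist_force: [-0.9, 0.0, -0.9]
opening: 0.0212
```

```bash
python3 go.py .638 -.002 .116 180 0 -179.8;python3 ov.py t2.png; python3 - <<'E'
from h import *
c=bot.camera("wrist");save(c,"t2w.png",(180,0,460,220),2.5)
E
```

```text
t 14.4 pos [ 0.64   -0.0019  0.1225] rot [ 1.8000e+02 -5.0000e-02 -1.7982e+02] q [-0.2 16.7 11.5 84.9  0.  -0.3] F [-0.9  0.  -0.9] open 0.0212
dr [ 0.     -0.0009 -0.0003] xyz [ 0.049 -0.004  0.163]
[ 0.6399 -0.0018  0.0125] [ 180.    -0.  -179.8] [-0.9  0.  -0.9]
```

View pics/t2w.png

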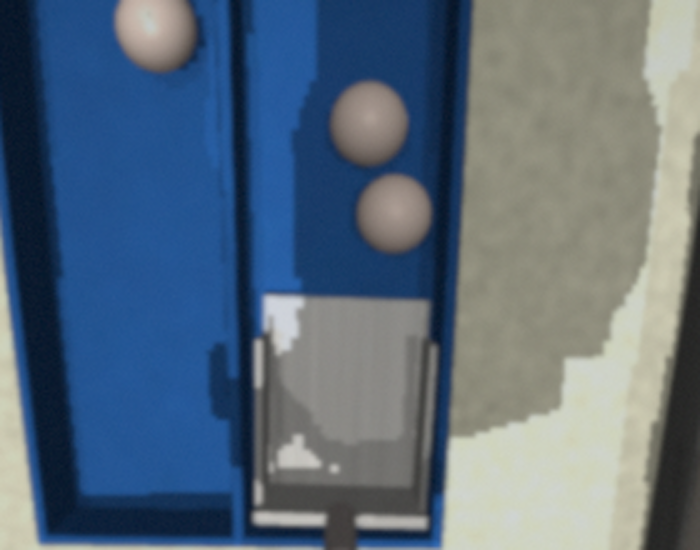

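View pics/t2.png

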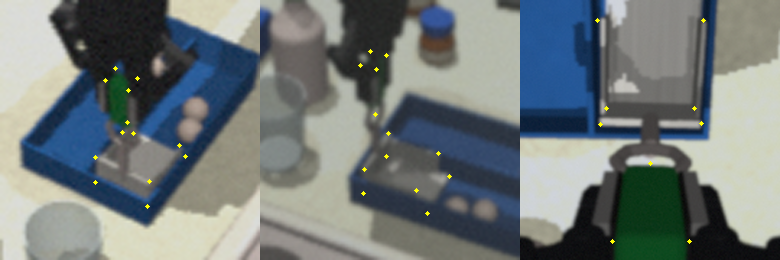

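>>> step_arm(dr=[[0, 0, 0], [0, 0, 0], [0, 0, 0], [0, 0, 0], [0, 0, 0], [0, 0, 0], [0, 0, 0], [0, 0, 0]], xyz=[[0, 0, 0.08], [0.05, 0, 0.16], [0.2, 0, 0.17], [0.35, 0, 0.17], [0.5, 0, 0.17], [0.65, 0, 0.17], [0.8, 0, 0.17], [0.95, 0, 0.17]], gripper=[0.1, 0.1, 0.1, 0.1, 0.1, 0.1, 0.1, 0.1])

```text
time: 15.4
ee_pos: [0.6022, -0.002, 0.1172]
tcp_rot: [-180.0, 0.1, -179.8]
wrist_force: [2.8, -0.1, 2.0]
opening: 0.0206
```

```bash
python3 go.py .518 -.002 .1165 180 0 -179.8; python3 - <<'E'
from h import *
c=bot.camera("wrist");save(c,"t3w.png",(180,0,460,220),2.5)
E
```

```text
t 15.4 pos [ 0.6022 -0.002   0.1172] rot [-1.8000e+02  1.0000e-01 -1.7981e+02] q [-0.2 11.3  4.5 83.1 -0.  -0.4] F [ 2.8 -0.1  2. ] open 0.0206
dr [-0.      0.0017 -0.0003] xyz [2.105 0.006 0.014]
```

View pics/t3w.png

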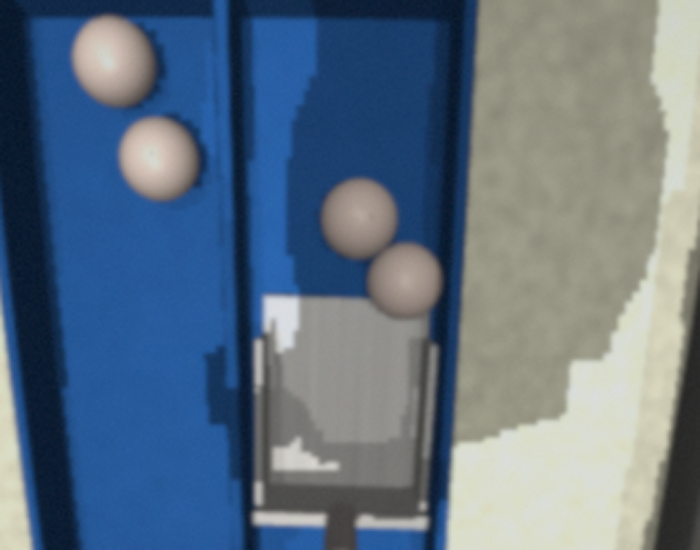

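>>> step_arm(dr=[[0, 0, 0], [0, 0, 0], [0, 0, 0], [0, 0, 0], [0, 0, 0], [0, 0, 0], [0, 0, 0], [0, 0, 0]], xyz=[[0.15, 0, 0], [0.3, 0, 0], [0.45, 0, 0], [0.6, 0, 0], [0.75, 0, 0], [0.9, 0, 0], [1.05, 0, 0], [1.2, 0, 0]], gripper=[0.1, 0.1, 0.1, 0.1, 0.1, 0.1, 0.1, 0.1])

```text
time: 16.25
ee_pos: [0.5544, -0.0021, 0.1172]
tcp_rot: [-180.0, 0.1, -179.8]
wrist_force: [-1.4, 0.2, -0.8]
opening: 0.021
```

```bash
python3 go.py .518 -.002 .1165 180 0 -179.8; python3 - <<'E'
from h import *
c=bot.camera("wrist");save(c,"t4w.png",(180,0,460,220),2.5)
E
```

```text
t 16.25 pos [ 0.5544 -0.0021  0.1172] rot [-1.8000e+02  1.1000e-01 -1.7982e+02] q [-0.2  4.7 -2.8 82.4 -0.  -0.4] F [-1.4  0.2 -0.8] open 0.021
dr [-0.      0.0019 -0.0003] xyz [0.911 0.006 0.015]
```

View pics/t4w.png

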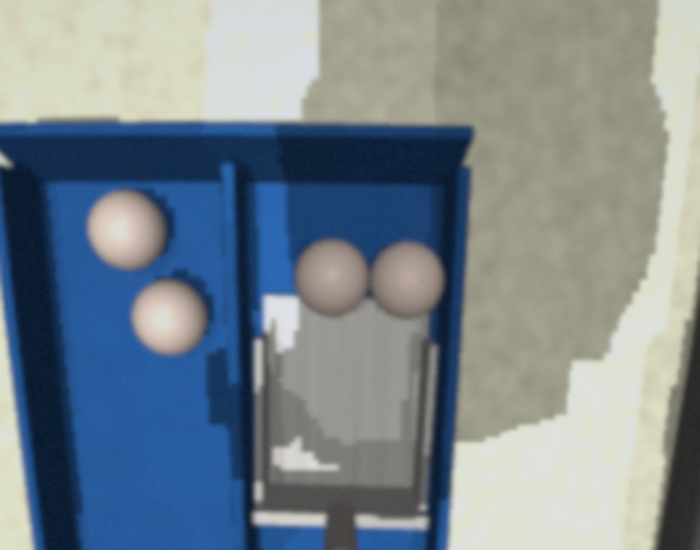

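>>> step_arm(dr=[[0, 0, 0], [0, 0, 0], [0, 0, 0], [0, 0, 0], [0, 0, 0], [0, 0, 0], [0, 0, 0], [0, 0, 0]], xyz=[[0.12, 0, 0.02], [0.24, 0, 0.03], [0.36, 0, 0.03], [0.48, 0, 0.03], [0.6, 0, 0.03], [0.7, 0, 0.03], [0.78, 0, 0.03], [0.84, 0, 0.03]], gripper=[0.1, 0.1, 0.1, 0.1, 0.1, 0.1, 0.1, 0.1])

```text
time: 17.1
ee_pos: [0.5227, -0.0022, 0.1176]
tcp_rot: [-180.0, 0.4, -179.8]
wrist_force: [9.3, -0.1, 15.2]
opening: 0.0208
```

```bash
python3 go.py .518 -.002 .1165 180 0 -179.8; python3 - <<'E'
from h import *
c=bot.camera("wrist");save(c,"t5w.png",(180,0,460,220),2.5)
E
```

```text
t 17.1 pos [ 0.5227 -0.0022  0.1176] rot [-180.      0.37 -179.82] q [-0.2  0.1 -7.5 82.   0.  -0.4] F [ 9.3 -0.1 15.2] open 0.0208
dr [-0.      0.0065 -0.0003] xyz [0.117 0.006 0.026]
```

View pics/t5w.png

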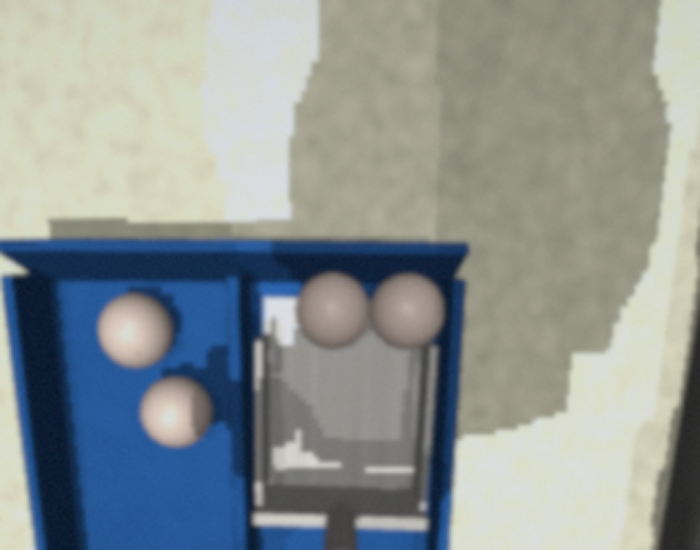

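>>> step_arm(dr=[[0, 0, 0], [0, 0, 0], [0, 0, 0], [0, 0.06, 0], [0, 0.12, 0], [0, 0.18, 0], [0, 0.24, 0], [0, 0.3, 0]], xyz=[[0.05, 0, 0], [0.1, 0, 0], [0.13, 0, 0], [-0.03, 0, -0.03], [-0.2, 0, -0.03], [-0.36, 0, -0.03], [-0.52, 0, 0], [-0.68, 0, 0.03]], gripper=[0.1, 0.1, 0.1, 0.1, 0.1, 0.1, 0.1, 0.1])

```text
time: 17.95
ee_pos: [0.5471, -0.0021, 0.1131]
tcp_rot: [180.0, -17.5, -179.8]
wrist_force: [0.1, -0.1, -2.3]
opening: 0.0207
```

```bash
python3 go.py .518 -.002 .1165 180 0 -179.8; python3 - <<'E'
from h import *
c=bot.camera("wrist");save(c,"t6w.png",(180,0,460,220),2.5)
E
```

```text
t 17.95 pos [ 0.5471 -0.0021  0.1131] rot [ 180.    -17.48 -179.82] q [-2.000e-01  2.190e+01  1.490e+01  1.005e+02 -1.000e-01 -3.000e-01] F [ 0.1 -0.1 -2.3] open 0.0207
dr [ 1.000e-04 -3.051e-01 -3.000e-04] xyz [0.718 0.005 0.138]
```

View pics/t6w.png

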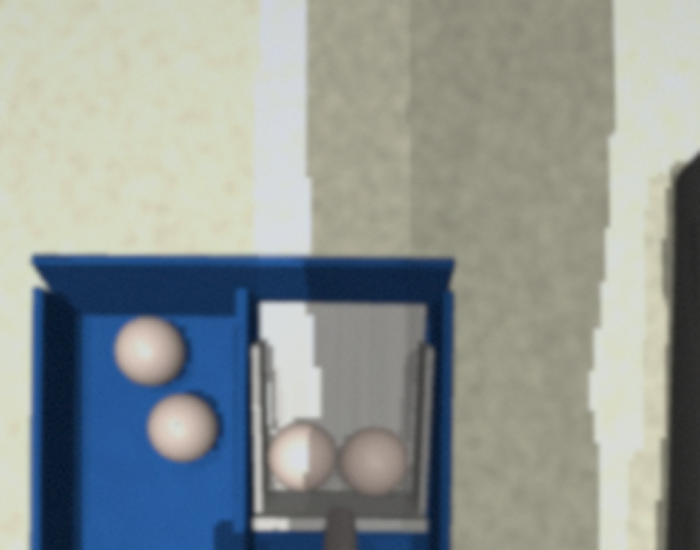

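```bash
cat > seq.py <<'E'
from h import *
OFF=.1105
def tool(O,psi,tilt):   # psi scoop yaw deg, tilt deg, + = lip up
    Rs=Rn.from_euler("ZY",[psi,tilt],degrees=True)
    return Rs.apply([0,0,OFF])+O, Rs*Rn.from_matrix(np.diag([-1.,1,-1]))
def cur():
    o=bot.get_obs();R=Rn.from_euler("xyz",o["tcp_rot"],degrees=True);Rs=R*Rn.from_matrix(np.diag([-1.,1,-1]))
    O=o["ee_pos"]-Rs.apply([0,0,OFF]);e=Rs.as_euler("ZYX",degrees=True)
    print("t",o["time"].round(2),"O",O.round(4),"psi,tilt,roll",e.round(2),"q",o["q"].round(1),"F",o["wrist_force"].round(1),"open",o["opening"].round(4))
    return O,e,o["ee_pos"],R
def rows(poses,start=None):
    if start is None: O,e,p0,R0=cur()
    else: p0,R0=start
    dr=[];xyz=[]
    for O,psi,t in poses:
        p,R=tool(np.array(O),psi,t)
        dr.append((R0.inv()*R).as_rotvec().round(3).tolist());xyz.append((R0.inv().apply(p-p0)/.04).round(2).tolist())
    print("dr",dr);print("xyz",xyz)
    return p,R
def lerp(a,b,n=8):
    a=np.r_[a[0],a[1:]];b=np.r_[b[0],b[1:]];return [((1-s)*a+s*b) for s in np.arange(1,n+1)/n]
def path(a,b,n=8): return [(v[:3],v[3],v[4]) for v in lerp(a,b,n)]
E
python3 - <<'E'
from seq import *
O,e,_,_=cur()
a=(O,0,e[1]);b=([.50,-.002,.16],0,e[1]);rows(path(([*O],e[0],e[1]),([O[0],O[1],.145],e[0],e[1]),4)+path(([O[0],O[1],.145],e[0],e[1]),([O[0],O[1]+.03,.185],e[0]-10,e[1]),4))
# jar check
from scipy.optimize import least_squares
c=bot.camera("scene");d=bot.camera("side")
for x in(c,d):
    for r in bot.regions_of(x,"jar")[:1]: print(r["p"],np.array(r["box"]).round(1))
save(c,"j1a.png",(370,190,470,290),4);save(d,"j1b.png",(220,200,320,300),4)
cv2.imwrite("pics/j1.png",np.hstack([cv2.imread("pics/j1a.png"),cv2.imread("pics/j1b.png")]))
E
```

```text
Traceback (most recent call last):
  File "seq.py", line 9, in cur
    print("t",o["time"].round(2),"O",O.round(4),"psi,tilt,roll",e.round(2),"q",o["q"].round(1),"F",o["wrist_force"].round(1),"open",o["opening"].round(4))
              ^^^^^^^^^^^^^^^
AttributeError: 'float' object has no attribute 'round'
```

```bash
sed -i 's/o\["time"\].round(2)/round(float(o["time"]),2)/;s/o\["opening"\].round(4)/round(float(o["opening"]),4)/' seq.py
python3 - <<'E'
from seq import *
O,e,_,_=cur()
rows(path(([*O],e[0],e[1]),([O[0],O[1],.125],e[0],e[1]),5)+path(([O[0],O[1],.125],e[0],e[1]),([O[0],O[1]+.02,.165],e[0]-10,e[1]),3))
c=bot.camera("scene");d=bot.camera("side")
for x in(c,d):
    for r in bot.regions_of(x,"jar")[:1]: print(r["p"],np.array(r["box"]).round(1))
save(c,"j1a.png",(370,190,470,290),4);save(d,"j1b.png",(220,200,320,300),4)
cv2.imwrite("pics/j1.png",np.hstack([cv2.imread("pics/j1a.png"),cv2.imread("pics/j1b.png")]))
E
```

```text
t 18.0 O [ 0.515  -0.0023  0.0069] psi,tilt,roll [ 0.19 17.65 -0.  ] q [-2.000e-01  2.230e+01  1.530e+01  1.007e+02 -1.000e-01 -3.000e-01] F [ 1.8  0.1 14.2] open 0.0208
t 18.0 O [ 0.515  -0.0023  0.0069] psi,tilt,roll [ 0.19 17.65 -0.  ] q [-2.000e-01  2.230e+01  1.530e+01  1.007e+02 -1.000e-01 -3.000e-01] F [ 1.8  0.1 14.2] open 0.0208
dr [[-0.0, -0.0, 0.0], [-0.0, -0.0, 0.0], [-0.0, -0.0, 0.0], [-0.0, -0.0, 0.0], [-0.0, -0.0, 0.0], [-0.018, 0.0, 0.055], [-0.035, 0.0, 0.111], [-0.053, 0.0, 0.166]]
xyz [[0.18, -0.0, -0.56], [0.36, -0.0, -1.12], [0.54, -0.0, -1.69], [0.72, -0.0, -2.25], [0.9, -0.0, -2.81], [1.0, 0.12, -3.13], [1.1, 0.24, -3.45], [1.21, 0.35, -3.76]]
0.96 [415.7 240.8  44.4  43.1]
0.64 [351.9 210.1  36.2  54.8]
```

View pics/j1.png

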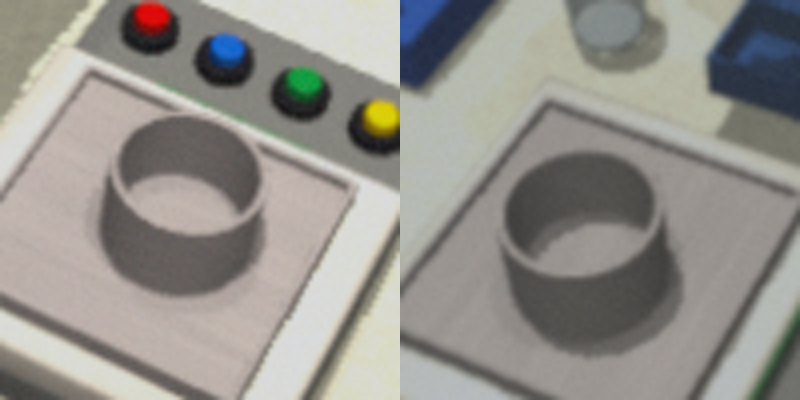

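>>> step_arm(dr=[[0, 0, 0], [0, 0, 0], [0, 0, 0], [0, 0, 0], [0, 0, 0], [-0.02, 0, 0.055], [-0.035, 0, 0.11], [-0.05, 0, 0.17]], xyz=[[0.18, 0, -0.56], [0.36, 0, -1.12], [0.54, 0, -1.7], [0.72, 0, -2.25], [0.9, 0, -2.8], [1.0, 0.12, -3.13], [1.1, 0.24, -3.45], [1.2, 0.35, -3.76]], gripper=[0.1, 0.1, 0.1, 0.1, 0.1, 0.1, 0.1, 0.1])

```text
time: 19.0
ee_pos: [0.5457, 0.0121, 0.272]
tcp_rot: [-179.8, -17.3, 169.8]
wrist_force: [0.1, 0.5, -1.9]
opening: 0.021
```

```bash
cat > jar.py <<'E'
from h import *
from scipy.optimize import least_squares
def jar(c,d,a,b):
    f=lambda X:np.r_[proj(c,[X[0],X[1],.138])[0]-np.array(a)+.5,proj(d,[X[0],X[1],.138])[0]-np.array(b)+.5]
    r=least_squares(f,[.6,.25]);return r.x,r.fun
E
python3 - <<'E'
from seq import *
from jar import *
c=bot.camera("scene");d=bot.camera("side");J,res=jar(c,d,(416.9,234),(265.4,253.6));print("jar",J.round(4),res.round(1))
O,e,_,_=cur()
rad=np.degrees(np.arctan2(J[1],J[0]));psi=rad-90;mo=-np.array([np.cos(np.radians(psi)),np.sin(np.radians(psi))]);print("psi",psi,"mouth dir",mo)
lip=J-mo*.020;Ot=lip-mo*.068;print("lip",lip,"O pour",Ot)
Opre=np.r_[Ot-mo*.05,.175];print("Opre",Opre)
M=((np.array(O)+Opre)/2);M[2]=.175
rows(path((O,e[0],e[1]),(M,(e[0]+psi)/2,e[1]),8))
E
```

```text
jar [0.6195 0.2552] [ 0.7 -1.2 -0.9 -0.9]
t 19.1 O [0.5139 0.0175 0.1674] psi,tilt,roll [-10.05  17.11  -0.13] q [ -0.2  23.8  35.3 118.4   2.8   9.4] F [-0.4 -1.1 -2.8] open 0.0211
psi -67.61204638770647 mouth dir [-0.38087598  0.92462613]
lip [0.62708165 0.23667981] O pour [0.65298122 0.17380524]
Opre [0.67202502 0.12757393 0.175     ]
t 19.1 O [0.5139 0.0175 0.1674] psi,tilt,roll [-10.05  17.11  -0.13] q [ -0.2  23.8  35.3 118.4   2.8   9.4] F [-0.4 -1.1 -2.8] open 0.0211
dr [[-0.021, 0.0, 0.06], [-0.039, 0.0, 0.12], [-0.058, 0.0, 0.18], [-0.076, 0.0, 0.24], [-0.095, 0.0, 0.3], [-0.113, 0.0, 0.36], [-0.132, 0.0, 0.42], [-0.15, 0.001, 0.48]]
xyz [[-0.2, 0.15, -0.09], [-0.39, 0.32, -0.17], [-0.58, 0.48, -0.25], [-0.76, 0.64, -0.34], [-0.95, 0.8, -0.42], [-1.13, 0.97, -0.5], [-1.3, 1.13, -0.58], [-1.48, 1.3, -0.66]]
```

>>> step_arm(dr=[[-0.02, 0, 0.06], [-0.04, 0, 0.12], [-0.06, 0, 0.18], [-0.075, 0, 0.24], [-0.095, 0, 0.3], [-0.113, 0, 0.36], [-0.132, 0, 0.42], [-0.15, 0, 0.48]], xyz=[[-0.2, 0.15, -0.09], [-0.39, 0.32, -0.17], [-0.58, 0.48, -0.25], [-0.76, 0.64, -0.34], [-0.95, 0.8, -0.42], [-1.13, 0.97, -0.5], [-1.3, 1.13, -0.58], [-1.48, 1.3, -0.66]], gripper=[0.1, 0.1, 0.1, 0.1, 0.1, 0.1, 0.1, 0.1])

```text
time: 19.9
ee_pos: [0.6187, 0.0519, 0.2782]
tcp_rot: [-179.9, -17.2, 141.1]
wrist_force: [0.5, 0.2, -1.8]
opening: 0.0209
```

```bash
python3 - <<'E'
from seq import *
O,e,_,_=cur()
rows(path((O,e[0],e[1]),([.672,.128,.175],-67.6,e[1]),8))
c=bot.camera("wrist");save(c,"p1.png",None,1)
E
```

```text
t 19.9 O [0.5932 0.0722 0.1727] psi,tilt,roll [-38.85  17.2   -0.12] q [ -0.   33.3  49.5 119.9  10.6  37.5] F [ 0.5  0.2 -1.8] open 0.0209
t 19.9 O [0.5932 0.0722 0.1727] psi,tilt,roll [-38.85  17.2   -0.12] q [ -0.   33.3  49.5 119.9  10.6  37.5] F [ 0.5  0.2 -1.8] open 0.0209
dr [[-0.021, 0.0, 0.06], [-0.039, 0.0, 0.12], [-0.058, 0.0, 0.18], [-0.076, 0.0, 0.24], [-0.095, 0.0, 0.3], [-0.113, 0.0, 0.359], [-0.132, 0.0, 0.419], [-0.15, 0.0, 0.479]]
xyz [[-0.08, 0.23, -0.03], [-0.15, 0.47, -0.06], [-0.22, 0.71, -0.09], [-0.28, 0.95, -0.12], [-0.35, 1.19, -0.15], [-0.41, 1.44, -0.17], [-0.46, 1.68, -0.2], [-0.52, 1.92, -0.22]]
```

View pics/p1.png

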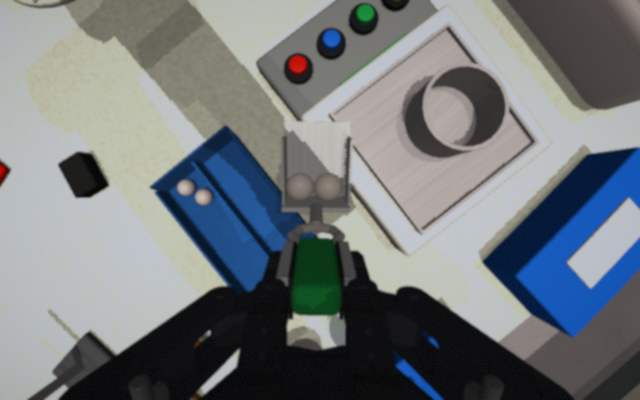

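>>> step_arm(dr=[[-0.02, 0, 0.06], [-0.04, 0, 0.12], [-0.06, 0, 0.18], [-0.075, 0, 0.24], [-0.095, 0, 0.3], [-0.113, 0, 0.36], [-0.132, 0, 0.42], [-0.15, 0, 0.48]], xyz=[[-0.08, 0.23, -0.03], [-0.15, 0.47, -0.06], [-0.22, 0.71, -0.09], [-0.28, 0.95, -0.12], [-0.35, 1.19, -0.15], [-0.41, 1.44, -0.17], [-0.46, 1.68, -0.2], [-0.52, 1.92, -0.22]], gripper=[0.1, 0.1, 0.1, 0.1, 0.1, 0.1, 0.1, 0.1])

```text
time: 20.75
ee_pos: [0.6842, 0.0976, 0.2806]
tcp_rot: [-180.0, -17.1, 112.4]
wrist_force: [-0.1, 0.2, -2.3]
opening: 0.0213
```

```bash
python3 - <<'E'
from seq import *
O,e,_,_=cur()
c=bot.camera("wrist");
J=np.array([.617,.2545])
t=np.linspace(0,2*np.pi,24,endpoint=False)
rim=np.c_[J[0]+.047*np.cos(t),J[1]+.047*np.sin(t),0*t+.138]
from ov import scoop_pts,scoop_world
o=bot.get_obs();Rs,org=scoop_world(o,.1105)
save(c,"p2.png",None,1.2,np.r_[proj(c,rim),proj(c,scoop_pts()@Rs.T+org)])
E
```

```text
t 20.75 O [0.6718 0.1277 0.175 ] psi,tilt,roll [-6.759e+01  1.713e+01 -2.000e-02] q [  1.6  37.   55.7 115.   16.   68.3] F [-0.1  0.2 -2.3] open 0.0213
```

View pics/p2.png

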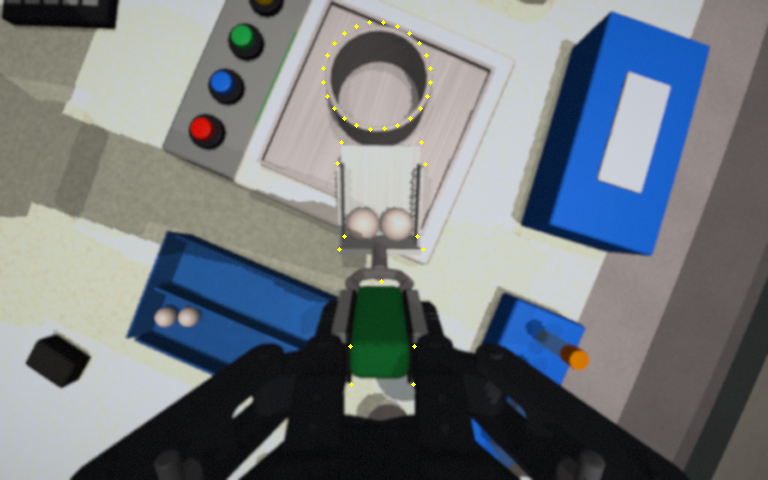

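```bash
cat > pour.py <<'E'
from seq import *
import sys
def Oof(lip,psi,t):
    m=-np.array([np.cos(np.radians(psi)),np.sin(np.radians(psi))]);t=np.radians(t)
    return np.r_[np.array(lip[:2])-.068*m*np.cos(t),lip[2]-.068*np.sin(t)]
def lipat(J,psi,d,z):
    m=-np.array([np.cos(np.radians(psi)),np.sin(np.radians(psi))]);return np.r_[np.array(J)-m*d,z]
E
python3 - <<'E'
from pour import *
J=(.617,.2545);psi=-67.6
O,e,p0,R0=cur()
O1=Oof(lipat(J,psi,.020,.156),psi,17)
p,R=rows(path((O,e[0],e[1]),(O1,psi,17),8))
print("--then")
ts=[12,6,0,-5,-10,-15,-20,-25]
p,R=rows([(Oof(lipat(J,psi,.020,.155-.0005*i),psi,t),psi,t) for i,t in enumerate(ts)],(p,R))
print("--then")
ts=[-29,-33,-37,-41,-45,-50,-55,-60]
p,R=rows([(Oof(lipat(J,psi,.020,.150-.001*i),psi,t),psi,t) for i,t in enumerate(ts)],(p,R))
E
```

```text
t 20.8 O [0.6726 0.1286 0.1749] psi,tilt,roll [-6.777e+01  1.714e+01  2.000e-02] q [  1.6  37.   55.7 114.9  16.   68.5] F [ 1.7  0.7 -2.4] open 0.0209
t 20.8 O [0.6726 0.1286 0.1749] psi,tilt,roll [-6.777e+01  1.714e+01  2.000e-02] q [  1.6  37.   55.7 114.9  16.   68.5] F [ 1.7  0.7 -2.4] open 0.0209
dr [[0.0, -0.0, -0.0], [0.0, -0.001, -0.001], [0.001, -0.001, -0.001], [0.001, -0.001, -0.001], [0.001, -0.002, -0.002], [0.001, -0.002, -0.002], [0.001, -0.002, -0.002], [0.001, -0.002, -0.003]]
xyz [[0.12, -0.01, 0.16], [0.24, -0.02, 0.33], [0.37, -0.03, 0.49], [0.49, -0.04, 0.66], [0.61, -0.05, 0.82], [0.73, -0.07, 0.99], [0.86, -0.08, 1.15], [0.98, -0.09, 1.31]]
--then
dr [[0.0, -0.087, -0.0], [0.0, -0.192, -0.0], [0.0, -0.297, -0.0], [0.0, -0.384, -0.0], [0.0, -0.471, -0.0], [0.0, -0.559, 0.0], [0.0, -0.646, -0.0], [0.0, -0.733, -0.0]]
xyz [[0.24, -0.0, -0.11], [0.55, -0.0, -0.24], [0.87, -0.0, -0.33], [1.14, 0.0, -0.38], [1.42, -0.0, -0.4], [1.7, -0.0, -0.4], [1.98, -0.0, -0.37], [2.25, -0.0, -0.32]]
--then
dr [[0.0, -0.07, 0.0], [0.0, -0.14, 0.0], [0.0, -0.209, 0.0], [0.0, -0.279, 0.0], [-0.0, -0.349, 0.0], [-0.0, -0.436, -0.0], [0.0, -0.524, 0.0], [-0.0, -0.611, 0.0]]
xyz [[0.21, -0.0, -0.08], [0.43, 0.0, -0.15], [0.65, -0.0, -0.21], [0.87, 0.0, -0.26], [1.11, 0.0, -0.29], [1.4, -0.0, -0.31], [1.69, -0.0, -0.31], [1.98, 0.0, -0.28]]
```

>>> step_arm(dr=[[0, 0, 0], [0, 0, 0], [0, 0, 0], [0, 0, 0], [0, 0, 0], [0, 0, 0], [0, 0, 0], [0, 0, 0]], xyz=[[0.12, 0, 0.16], [0.24, -0.02, 0.33], [0.37, -0.03, 0.49], [0.49, -0.04, 0.66], [0.61, -0.05, 0.82], [0.73, -0.07, 0.99], [0.86, -0.08, 1.15], [0.98, -0.09, 1.31]], gripper=[0.1, 0.1, 0.1, 0.1, 0.1, 0.1, 0.1, 0.1])

```text
time: 21.6
ee_pos: [0.6603, 0.1454, 0.2424]
tcp_rot: [180.0, -17.1, 112.5]
wrist_force: [-0.1, 0.4, -1.8]
opening: 0.021
```

```bash
python3 - <<'E'
from pour import *
O,e,p0,R0=cur()
c=bot.camera("wrist");save(c,"p3w.png",(200,0,480,240),1.6)
d=bot.camera("side");save(d,"p3s.png",(190,150,370,300),2.2)
A=cv2.imread("pics/p3w.png");B=cv2.imread("pics/p3s.png");h=330;A=cv2.resize(A,(int(A.shape[1]*h/A.shape[0]),h));B=cv2.resize(B,(int(B.shape[1]*h/B.shape[0]),h));cv2.imwrite("pics/p3.png",np.hstack([A,B]))
E
```

```text
t 21.6 O [0.6479 0.1755 0.1368] psi,tilt,roll [-6.749e+01  1.713e+01  3.000e-02] q [  5.6  29.3  40.  105.8  16.4  72.4] F [-0.1  0.4 -1.8] open 0.021
```

View pics/p3.png

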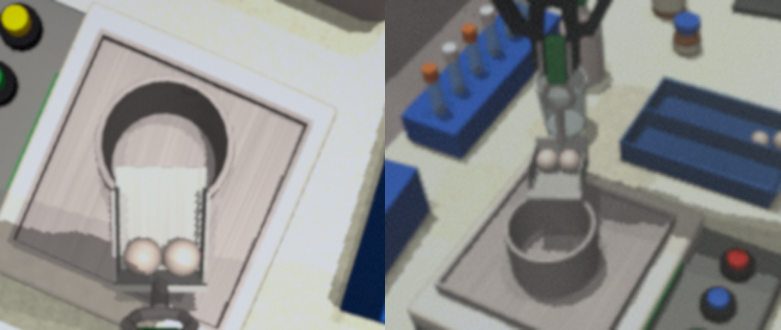

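>>> step_arm(dr=[[0, -0.09, 0], [0, -0.19, 0], [0, -0.3, 0], [0, -0.38, 0], [0, -0.47, 0], [0, -0.56, 0], [0, -0.65, 0], [0, -0.73, 0]], xyz=[[0.24, 0, -0.11], [0.55, 0, -0.24], [0.87, 0, -0.33], [1.14, 0, -0.38], [1.42, 0, -0.4], [1.7, 0, -0.4], [1.98, 0, -0.37], [2.25, 0, -0.32]], gripper=[0.1, 0.1, 0.1, 0.1, 0.1, 0.1, 0.1, 0.1])

```text
time: 22.5
ee_pos: [0.6293, 0.2219, 0.2829]
tcp_rot: [179.8, 24.9, 112.4]
wrist_force: [0.3, 0.0, -0.6]
opening: 0.0208
```

```bash
cat > look.py <<'E'
from pour import *
import sys
O,e,p0,R0=cur()
c=bot.camera("wrist");save(c,"_w.png",(200,0,480,240),1.6)
d=bot.camera("side");save(d,"_s.png",(190,150,370,300),2.2)
A=cv2.imread("pics/_w.png");B=cv2.imread("pics/_s.png");h=330;A=cv2.resize(A,(int(A.shape[1]*h/A.shape[0]),h));B=cv2.resize(B,(int(B.shape[1]*h/B.shape[0]),h));cv2.imwrite("pics/"+sys.argv[1],np.hstack([A,B]))
E
python3 look.py p4.png
```

```text
t 22.5 O [0.6473 0.179  0.1827] psi,tilt,roll [-67.6  -24.87   0.15] q [ 29.7  25.4  37.7 105.5 -24.7  98. ] F [ 0.3  0.  -0.6] open 0.0208
```

View pics/p4.png

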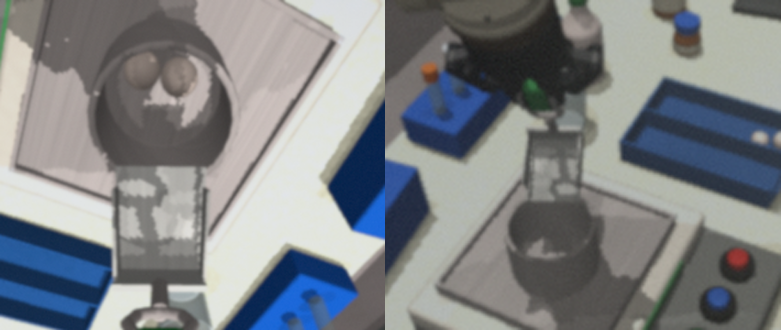

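```bash
python3 - <<'E'
from pour import *
O,e,p0,R0=cur()
A=([.66,.14,.21],-67.6,0)
p,R=rows(path((O,e[0],e[1]),A,8))
print();B=([.62,.03,.17],-34,0);p,R=rows(path(A,B,8),(p,R))
print();C=([.60,-.07,.10],0.2,0);p,R=rows(path(B,C,8),(p,R))
E
```

```text
t 22.6 O [0.6463 0.1812 0.1807] psi,tilt,roll [-6.733e+01 -2.477e+01 -5.000e-02] q [ 29.8  25.5  37.6 105.5 -24.6  97.9] F [ 0.1  0.3 -0.5] open 0.0212
t 22.6 O [0.6463 0.1812 0.1807] psi,tilt,roll [-6.733e+01 -2.477e+01 -5.000e-02] q [ 29.8  25.5  37.6 105.5 -24.6  97.9] F [ 0.1  0.3 -0.5] open 0.0212
dr [[-0.001, 0.054, 0.001], [-0.0, 0.108, 0.001], [-0.0, 0.162, 0.002], [-0.0, 0.216, 0.002], [0.0, 0.27, 0.003], [0.0, 0.324, 0.003], [0.0, 0.378, 0.004], [0.0, 0.432, 0.004]]
xyz [[-0.31, -0.01, -0.02], [-0.62, -0.02, -0.04], [-0.93, -0.03, -0.04], [-1.24, -0.04, -0.04], [-1.54, -0.05, -0.03], [-1.85, -0.06, -0.01], [-2.15, -0.07, 0.01], [-2.45, -0.08, 0.04]]

dr [[0.0, 0.0, -0.073], [0.0, 0.0, -0.147], [0.0, 0.0, -0.22], [0.0, 0.0, -0.293], [0.0, 0.0, -0.367], [0.0, 0.0, -0.44], [0.0, 0.0, -0.513], [0.0, 0.0, -0.586]]
xyz [[-0.27, -0.25, 0.13], [-0.54, -0.49, 0.25], [-0.81, -0.74, 0.38], [-1.08, -0.99, 0.5], [-1.35, -1.23, 0.63], [-1.62, -1.48, 0.75], [-1.89, -1.73, 0.87], [-2.16, -1.97, 1.0]]

dr [[0.0, 0.0, -0.075], [0.0, 0.0, -0.149], [0.0, 0.0, -0.224], [0.0, 0.0, -0.298], [0.0, 0.0, -0.373], [0.0, 0.0, -0.448], [0.0, 0.0, -0.522], [0.0, 0.0, -0.597]]
xyz [[-0.12, -0.29, 0.22], [-0.25, -0.59, 0.44], [-0.37, -0.88, 0.66], [-0.49, -1.18, 0.88], [-0.61, -1.47, 1.09], [-0.74, -1.76, 1.31], [-0.86, -2.06, 1.53], [-0.98, -2.35, 1.75]]
```

>>> step_arm(dr=[[0, 0.05, 0], [0, 0.11, 0], [0, 0.16, 0], [0, 0.22, 0], [0, 0.27, 0], [0, 0.32, 0], [0, 0.38, 0], [0, 0.432, 0]], xyz=[[-0.31, 0, -0.02], [-0.62, -0.02, -0.04], [-0.93, -0.03, -0.04], [-1.24, -0.04, -0.04], [-1.54, -0.05, -0.03], [-1.85, -0.06, -0.01], [-2.15, -0.07, 0.01], [-2.45, -0.08, 0.04]], gripper=[0.1, 0.1, 0.1, 0.1, 0.1, 0.1, 0.1, 0.1])

```text
time: 23.4
ee_pos: [0.661, 0.1357, 0.3226]
tcp_rot: [179.8, -0.3, 112.4]
wrist_force: [-0.3, 0.0, -1.0]
opening: 0.0209
```

>>> step_arm(dr=[[0, 0, -0.07], [0, 0, -0.147], [0, 0, -0.22], [0, 0, -0.293], [0, 0, -0.367], [0, 0, -0.44], [0, 0, -0.51], [0, 0, -0.59]], xyz=[[-0.27, -0.25, 0.13], [-0.54, -0.49, 0.25], [-0.81, -0.74, 0.38], [-1.08, -0.99, 0.5], [-1.35, -1.23, 0.63], [-1.62, -1.48, 0.75], [-1.89, -1.73, 0.87], [-2.16, -1.97, 1.0]], gripper=[0.1, 0.1, 0.1, 0.1, 0.1, 0.1, 0.1, 0.1])

```text
time: 24.2
ee_pos: [0.6206, 0.0259, 0.2817]
tcp_rot: [179.8, -0.0, 146.4]
wrist_force: [-0.4, 0.1, -1.5]
opening: 0.0205
```

>>> step_arm(dr=[[0, 0, -0.075], [0, 0, -0.15], [0, 0, -0.225], [0, 0, -0.3], [0, 0, -0.37], [0, 0, -0.45], [0, 0, -0.52], [0, 0, -0.597]], xyz=[[-0.12, -0.29, 0.22], [-0.25, -0.59, 0.44], [-0.37, -0.88, 0.66], [-0.49, -1.18, 0.88], [-0.61, -1.47, 1.09], [-0.74, -1.76, 1.31], [-0.86, -2.06, 1.53], [-0.98, -2.35, 1.75]], gripper=[0.1, 0.1, 0.1, 0.1, 0.1, 0.1, 0.1, 0.1])

```text
time: 25.0
ee_pos: [0.601, -0.0739, 0.2113]
tcp_rot: [179.9, 0.1, -179.4]
wrist_force: [0.0, -0.2, -0.9]
opening: 0.0211
```

```bash
python3 - <<'E'
from pour import *
O,e,p0,R0=cur()
rows([([.60,-.070,.06],.2,0),([.60,-.070,.03],.2,0),([.60,-.070,.006],.2,0)])
c=bot.camera("wrist");save(c,"c1.png",(140,0,500,300),2)
E
```

```text
t 25.0 O [ 0.6012 -0.0736  0.1008] psi,tilt,roll [ 0.57 -0.11  0.15] q [-7.1 12.3 16.1 93.7  0.2 -7.7] F [ 0.  -0.2 -0.9] open 0.0211
t 25.0 O [ 0.6012 -0.0736  0.1008] psi,tilt,roll [ 0.57 -0.11  0.15] q [-7.1 12.3 16.1 93.7  0.2 -7.7] F [ 0.  -0.2 -0.9] open 0.0211
dr [[0.003, 0.002, 0.007], [0.003, 0.002, 0.007], [0.003, 0.002, 0.007]]
xyz [[0.03, 0.09, 1.02], [0.03, 0.09, 1.77], [0.03, 0.09, 2.37]]
```

View pics/c1.png

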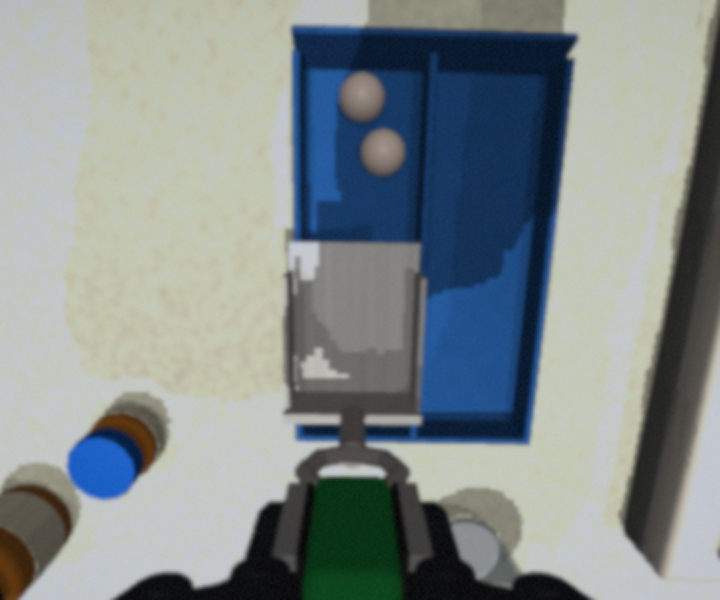

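Channel B is empty and the two remaining balls are ahead in channel A. Lowering.

>>> step_arm(dr=[[0, 0, 0.007], [0.003, 0.002, 0.007], [0.003, 0.002, 0.007], [0.003, 0.002, 0.007], [0.003, 0.002, 0.007], [0.003, 0.002, 0.007], [0.003, 0.002, 0.007], [0.003, 0.002, 0.007]], xyz=[[0, 0.09, 0.3], [0.03, 0.09, 0.7], [0.03, 0.09, 1.0], [0.03, 0.09, 1.2], [0.03, 0.09, 1.4], [0.03, 0.09, 1.6], [0.03, 0.09, 1.7], [0.03, 0.09, 1.77]], gripper=[0.1, 0.1, 0.1, 0.1, 0.1, 0.1, 0.1, 0.1])

```text
time: 25.85
ee_pos: [0.6, -0.0688, 0.1401]
tcp_rot: [-179.9, -0.1, -180.0]
wrist_force: [0.1, -0.9, -0.6]
opening: 0.0209
```

```bash
python3 - <<'E'
from pour import *
O,e,p0,R0=cur()
rows([([.60,-.070,.0165],.2,0),([.60,-.070,.006],.2,0)])
c=bot.camera("wrist");save(c,"c2.png",(180,0,460,220),2.5)
E
```

```text
t 25.85 O [ 0.5999 -0.069   0.0296] psi,tilt,roll [ 0.01  0.07 -0.08] q [-6.5 11.6  7.4 85.8 -0.1 -6.5] F [ 0.1 -0.9 -0.6] open 0.0209
t 25.85 O [ 0.5999 -0.069   0.0296] psi,tilt,roll [ 0.01  0.07 -0.08] q [-6.5 11.6  7.4 85.8 -0.1 -6.5] F [ 0.1 -0.9 -0.6] open 0.0209
dr [[-0.001, -0.001, -0.003], [-0.001, -0.001, -0.003]]
xyz [[-0.0, -0.03, 0.33], [-0.0, -0.03, 0.59]]
```

View pics/c2.png

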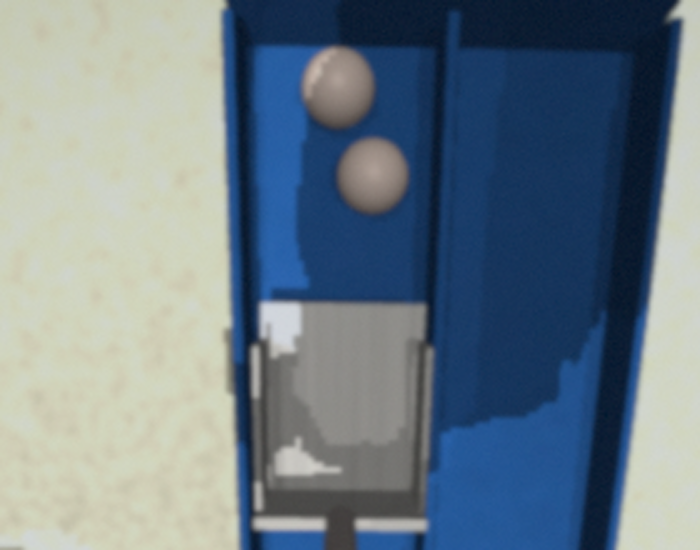

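>>> step_arm(dr=[[0, 0, 0], [0, 0, 0], [0, 0, 0], [0, 0, 0], [0, 0, 0], [0, 0, 0], [0, 0, 0], [0, 0, 0]], xyz=[[0, -0.03, 0.25], [0, -0.03, 0.5], [0.05, -0.03, 0.6], [0.2, -0.03, 0.61], [0.35, -0.03, 0.61], [0.5, -0.03, 0.61], [0.65, -0.03, 0.61], [0.8, -0.03, 0.61]], gripper=[0.1, 0.1, 0.1, 0.1, 0.1, 0.1, 0.1, 0.1])

```text
time: 26.7
ee_pos: [0.5698, -0.0703, 0.118]
tcp_rot: [-179.9, 0.3, -180.0]
wrist_force: [5.3, -0.9, 11.1]
opening: 0.0208
```

```bash
python3 - <<'E'
from pour import *
O,e,p0,R0=cur()
c=bot.camera("wrist");save(c,"c3.png",(180,0,460,220),2.5)
E
```

```text
t 26.7 O [ 0.5703 -0.0705  0.0075] psi,tilt,roll [ 0.01 -0.28 -0.12] q [-7.   7.2 -0.  82.5 -0.1 -7. ] F [ 5.3 -0.9 11.1] open 0.0208
```

View pics/c3.png

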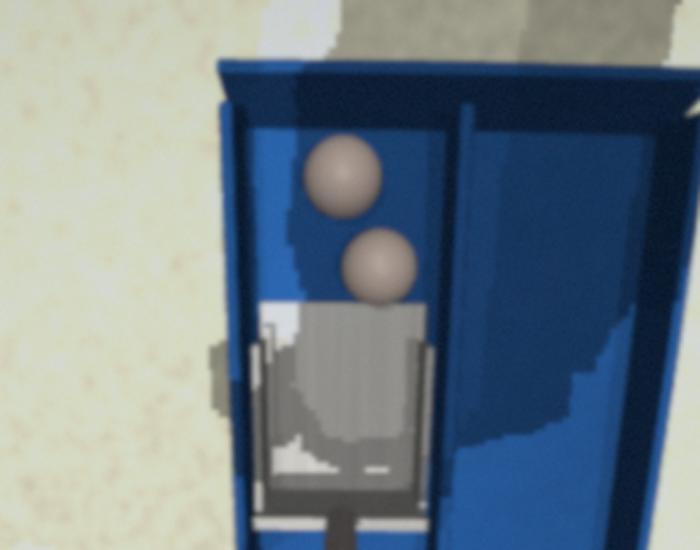

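>>> step_arm(dr=[[0, 0, 0], [0, 0, 0], [0, 0, 0], [0, 0, 0], [0, 0, 0], [0, 0, 0], [0, 0, 0], [0, 0, 0]], xyz=[[0.15, 0, -0.02], [0.3, 0, -0.02], [0.45, 0, -0.02], [0.6, 0, -0.02], [0.75, 0, -0.01], [0.9, 0, 0], [1.03, 0, 0], [1.14, 0, 0]], gripper=[0.1, 0.1, 0.1, 0.1, 0.1, 0.1, 0.1, 0.1])

```text
time: 27.55
ee_pos: [0.5242, -0.0703, 0.1181]
tcp_rot: [-179.9, 0.3, -180.0]
wrist_force: [5.2, 0.3, 13.2]
opening: 0.0212
```

```bash
python3 - <<'E'
from pour import *
O,e,p0,R0=cur()
c=bot.camera("wrist");save(c,"c4.png",(180,0,460,220),2.5)
E
```

```text
t 27.55 O [ 0.5248 -0.0706  0.0076] psi,tilt,roll [ 0.01 -0.29 -0.12] q [-7.6  1.  -6.5 82.1 -0.1 -7.6] F [ 5.2  0.3 13.2] open 0.0212
```

View pics/c4.png

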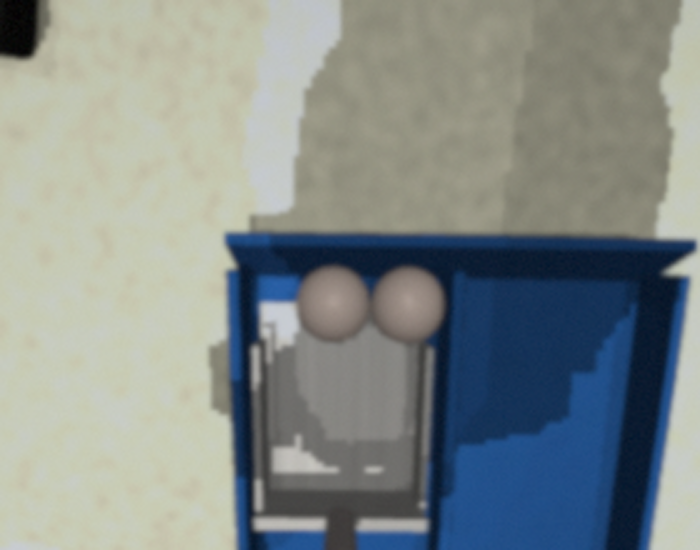

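>>> step_arm(dr=[[0, 0, 0], [0, 0, 0], [0, 0, 0], [0, 0.06, 0], [0, 0.12, 0], [0, 0.18, 0], [0, 0.24, 0], [0, 0.3, 0]], xyz=[[0.06, 0, 0], [0.12, 0, 0], [0.17, 0, 0], [0.01, 0, -0.03], [-0.16, 0, -0.03], [-0.32, 0, -0.03], [-0.48, 0, -0.02], [-0.64, 0, 0]], gripper=[0.1, 0.1, 0.1, 0.1, 0.1, 0.1, 0.1, 0.1])

```text
time: 28.4
ee_pos: [0.5478, -0.0701, 0.1153]
tcp_rot: [-179.9, -17.4, 180.0]
wrist_force: [0.6, 0.5, -1.6]
opening: 0.021
```

```bash
python3 - <<'E'
from pour import *
O,e,p0,R0=cur()
B=([O[0],O[1],.125],e[0],e[1]);C=([O[0],O[1]+.03,.170],e[0]-10,e[1])
rows(path((O,e[0],e[1]),B,5)+path(B,C,3))
c=bot.camera("wrist");save(c,"c5.png",(180,0,460,220),2.5)
E
```

```text
t 28.4 O [ 0.5147 -0.0702  0.0099] psi,tilt,roll [-0.02 17.44 -0.08] q [ -6.3  22.5  15.9 100.8  -2.   -6. ] F [ 0.6  0.5 -1.6] open 0.021
t 28.4 O [ 0.5147 -0.0702  0.0099] psi,tilt,roll [-0.02 17.44 -0.08] q [ -6.3  22.5  15.9 100.8  -2.   -6. ] F [ 0.6  0.5 -1.6] open 0.021
dr [[-0.001, 0.0, -0.0], [-0.001, 0.0, -0.0], [-0.001, 0.0, -0.0], [-0.001, 0.0, -0.0], [-0.001, 0.0, -0.0], [-0.019, 0.0, 0.056], [-0.036, 0.0, 0.111], [-0.054, 0.0, 0.167]]
xyz [[0.17, -0.0, -0.55], [0.35, -0.01, -1.1], [0.52, -0.01, -1.65], [0.69, -0.01, -2.2], [0.86, -0.01, -2.75], [0.98, 0.19, -3.1], [1.09, 0.39, -3.46], [1.21, 0.6, -3.82]]
```

View pics/c5.png

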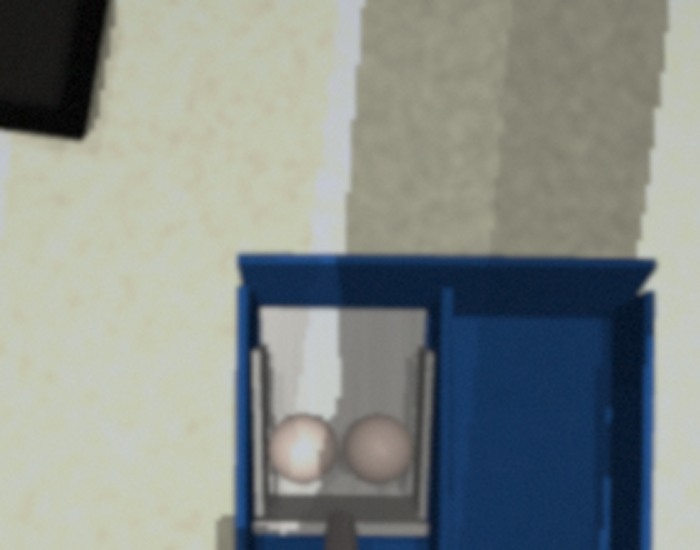

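Both last balls are against the scoop's back wall, with the tray empty. Lifting.

>>> step_arm(dr=[[0, 0, 0], [0, 0, 0], [0, 0, 0], [0, 0, 0], [0, 0, 0], [-0.02, 0, 0.055], [-0.035, 0, 0.11], [-0.054, 0, 0.167]], xyz=[[0.17, 0, -0.55], [0.35, 0, -1.1], [0.52, 0, -1.65], [0.69, 0, -2.2], [0.86, 0, -2.75], [0.98, 0.19, -3.1], [1.09, 0.39, -3.46], [1.2, 0.6, -3.82]], gripper=[0.1, 0.1, 0.1, 0.1, 0.1, 0.1, 0.1, 0.1])

```text
time: 29.25
ee_pos: [0.5473, -0.0456, 0.276]
tcp_rot: [180.0, -17.3, 169.8]
wrist_force: [0.5, -0.4, -2.1]
opening: 0.0208
```

```bash
python3 - <<'E'
from pour import *
O,e,p0,R0=cur()
M=([.593,.045,.173],-38.8,17.2);E=([.672,.128,.175],-67.6,17.1)
p,R=rows(path((O,e[0],e[1]),M,8));print();rows(path(M,E,8),(p,R))
c=bot.camera("scene");save(c,"_a.png",(370,190,470,290),4);d=bot.camera("side");save(d,"_b.png",(220,200,320,300),4)
cv2.imwrite("pics/j2.png",np.hstack([cv2.imread("pics/_a.png"),cv2.imread("pics/_b.png")]))
E
```

```text
t 29.25 O [ 0.515  -0.0397  0.1705] psi,tilt,roll [-10.18  17.28   0.03] q [ -5.5  24.9  37.1 119.4   1.4   4.5] F [ 0.5 -0.4 -2.1] open 0.0208
t 29.25 O [ 0.515  -0.0397  0.1705] psi,tilt,roll [-10.18  17.28   0.03] q [ -5.5  24.9  37.1 119.4   1.4   4.5] F [ 0.5 -0.4 -2.1] open 0.0208
dr [[-0.018, -0.0, 0.06], [-0.037, -0.0, 0.119], [-0.055, -0.001, 0.179], [-0.074, -0.001, 0.239], [-0.092, -0.001, 0.298], [-0.111, -0.001, 0.358], [-0.129, -0.001, 0.417], [-0.148, -0.002, 0.477]]
xyz [[-0.18, 0.25, -0.06], [-0.36, 0.51, -0.13], [-0.53, 0.76, -0.19], [-0.7, 1.01, -0.25], [-0.87, 1.27, -0.31], [-1.04, 1.52, -0.37], [-1.2, 1.78, -0.43], [-1.36, 2.04, -0.49]]

dr [[-0.019, -0.0, 0.06], [-0.037, -0.0, 0.12], [-0.056, -0.001, 0.18], [-0.074, -0.001, 0.24], [-0.093, -0.001, 0.3], [-0.111, -0.001, 0.36], [-0.13, -0.002, 0.42], [-0.148, -0.002, 0.48]]
xyz [[-0.02, 0.31, -0.01], [-0.05, 0.61, -0.03], [-0.06, 0.92, -0.04], [-0.08, 1.22, -0.05], [-0.09, 1.53, -0.06], [-0.1, 1.84, -0.07], [-0.11, 2.15, -0.08], [-0.11, 2.46, -0.09]]
```

View pics/j2.png

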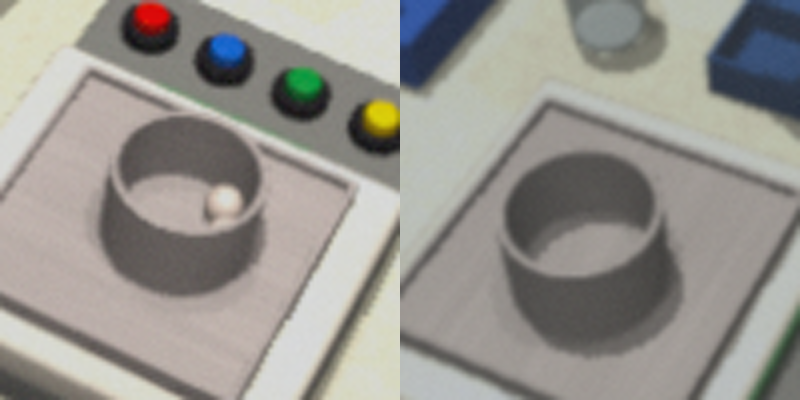

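Jar unmoved. On to it.

>>> step_arm(dr=[[-0.02, 0, 0.06], [-0.04, 0, 0.12], [-0.055, 0, 0.18], [-0.075, 0, 0.24], [-0.092, 0, 0.3], [-0.11, 0, 0.36], [-0.13, 0, 0.42], [-0.148, 0, 0.477]], xyz=[[-0.18, 0.25, -0.06], [-0.36, 0.51, -0.13], [-0.53, 0.76, -0.19], [-0.7, 1.01, -0.25], [-0.87, 1.27, -0.31], [-1.04, 1.52, -0.37], [-1.2, 1.78, -0.43], [-1.36, 2.04, -0.49]], gripper=[0.1, 0.1, 0.1, 0.1, 0.1, 0.1, 0.1, 0.1])

```text
time: 30.15
ee_pos: [0.619, 0.0243, 0.2772]
tcp_rot: [-180.0, -17.3, 141.3]
wrist_force: [1.0, 0.3, -2.5]
opening: 0.021
```

>>> step_arm(dr=[[-0.02, 0, 0.06], [-0.037, 0, 0.12], [-0.056, 0, 0.18], [-0.074, 0, 0.24], [-0.093, 0, 0.3], [-0.11, 0, 0.36], [-0.13, 0, 0.42], [-0.148, 0, 0.48]], xyz=[[-0.02, 0.31, -0.01], [-0.05, 0.61, -0.03], [-0.06, 0.92, -0.04], [-0.08, 1.22, -0.05], [-0.09, 1.53, -0.06], [-0.1, 1.84, -0.07], [-0.11, 2.15, -0.08], [-0.11, 2.46, -0.09]], gripper=[0.1, 0.1, 0.1, 0.1, 0.1, 0.1, 0.1, 0.1])

```text
time: 30.95
ee_pos: [0.6846, 0.0978, 0.2791]
tcp_rot: [-179.9, -17.2, 112.5]
wrist_force: [-0.3, -0.1, -2.2]
opening: 0.0209
```

```bash
python3 - <<'E'
from pour import *
J=(.617,.2545);psi=-67.6
O,e,p0,R0=cur()
O1=Oof(lipat(J,psi,.020,.156),psi,17)
p,R=rows(path((O,e[0],e[1]),(O1,psi,17),8))
E
python3 look.py p5.png
```

```text
t 30.95 O [0.6718 0.1279 0.1736] psi,tilt,roll [-67.53  17.25  -0.14] q [  1.6  37.2  55.8 115.1  16.   68.2] F [-0.3 -0.1 -2.2] open 0.0209
t 30.95 O [0.6718 0.1279 0.1736] psi,tilt,roll [-67.53  17.25  -0.14] q [  1.6  37.2  55.8 115.1  16.   68.2] F [-0.3 -0.1 -2.2] open 0.0209
dr [[-0.002, -0.001, 0.0], [-0.002, -0.001, 0.0], [-0.003, -0.002, 0.0], [-0.003, -0.002, 0.001], [-0.003, -0.003, 0.001], [-0.003, -0.003, 0.001], [-0.003, -0.004, 0.001], [-0.003, -0.004, 0.001]]
xyz [[0.12, -0.01, 0.16], [0.25, -0.02, 0.32], [0.37, -0.03, 0.48], [0.5, -0.04, 0.64], [0.62, -0.04, 0.8], [0.75, -0.05, 0.97], [0.87, -0.06, 1.13], [1.0, -0.06, 1.29]]
t 30.95 O [0.6718 0.1279 0.1736] psi,tilt,roll [-67.53  17.25  -0.14] q [  1.6  37.2  55.8 115.1  16.   68.2] F [-0.3 -0.1 -2.2] open 0.0209
```

View pics/p5.png

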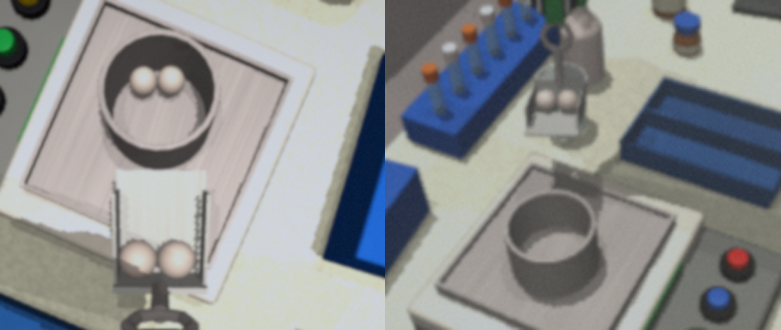

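>>> step_arm(dr=[[0, 0, 0], [0, 0, 0], [0, 0, 0], [0, 0, 0], [0, 0, 0], [0, 0, 0], [0, 0, 0], [0, 0, 0]], xyz=[[0.12, 0, 0.16], [0.25, -0.02, 0.32], [0.37, -0.03, 0.48], [0.5, -0.04, 0.64], [0.62, -0.04, 0.8], [0.75, -0.05, 0.97], [0.87, -0.06, 1.13], [1.0, -0.06, 1.29]], gripper=[0.1, 0.1, 0.1, 0.1, 0.1, 0.1, 0.1, 0.1])

```text
time: 31.85
ee_pos: [0.661, 0.1465, 0.2428]
tcp_rot: [-179.9, -17.3, 112.6]
wrist_force: [-0.5, -0.4, -2.4]
opening: 0.0209
```

```bash
python3 look.py p6.png
```

```text
t 31.85 O [0.6483 0.1767 0.1373] psi,tilt,roll [-67.41  17.25  -0.07] q [  5.6  29.6  40.5 106.1  16.5  72.3] F [-0.5 -0.4 -2.4] open 0.0209
```

View pics/p6.png

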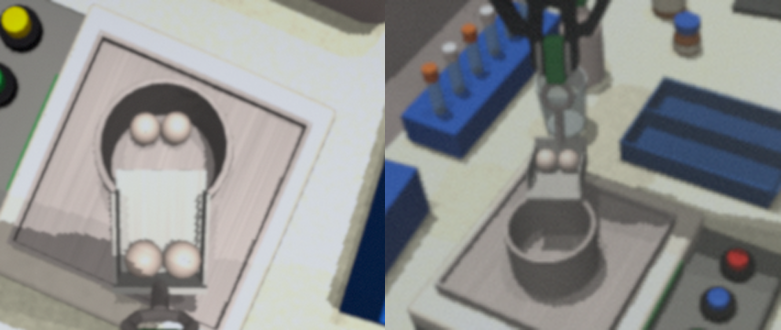

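>>> step_arm(dr=[[0, -0.09, 0], [0, -0.19, 0], [0, -0.3, 0], [0, -0.38, 0], [0, -0.47, 0], [0, -0.56, 0], [0, -0.65, 0], [0, -0.73, 0]], xyz=[[0.24, 0, -0.11], [0.55, 0, -0.24], [0.87, 0, -0.33], [1.14, 0, -0.38], [1.42, 0, -0.4], [1.7, 0, -0.4], [1.98, 0, -0.37], [2.25, 0, -0.32]], gripper=[0.1, 0.1, 0.1, 0.1, 0.1, 0.1, 0.1, 0.1])

```text
time: 32.75
ee_pos: [0.6297, 0.2229, 0.2835]
tcp_rot: [180.0, 24.7, 112.6]
wrist_force: [-0.8, -0.8, -0.9]
opening: 0.021
```

```bash
python3 look.py p7.png; python3 - <<'E'
from pour import *
O,e,p0,R0=cur()
A=([.66,.14,.21],-67.6,0)
p,R=rows(path((O,e[0],e[1]),A,8))
print();B=([.60,.03,.17],-34,0);p,R=rows(path(A,B,8),(p,R))
print();C=([.46,-.07,.17],0.2,0);p,R=rows(path(B,C,8),(p,R))
E
```

```text
t 32.75 O [0.6475 0.1802 0.1831] psi,tilt,roll [-6.741e+01 -2.474e+01  5.000e-02] q [ 29.7  25.6  38.1 105.7 -24.5  97.8] F [-0.8 -0.8 -0.9] open 0.021
t 32.85 O [0.6465 0.1825 0.1811] psi,tilt,roll [-67.14 -24.64  -0.16] q [ 29.8  25.7  38.  105.7 -24.4  97.8] F [ 0.5 -0.7 -1.1] open 0.0209
t 32.85 O [0.6465 0.1825 0.1811] psi,tilt,roll [-67.14 -24.64  -0.16] q [ 29.8  25.7  38.  105.7 -24.4  97.8] F [ 0.5 -0.7 -1.1] open 0.0209
dr [[-0.002, 0.054, 0.001], [-0.002, 0.108, 0.002], [-0.002, 0.161, 0.003], [-0.001, 0.215, 0.004], [-0.001, 0.269, 0.004], [-0.001, 0.323, 0.005], [-0.001, 0.376, 0.006], [-0.001, 0.43, 0.007]]
xyz [[-0.31, -0.02, -0.02], [-0.62, -0.03, -0.03], [-0.93, -0.04, -0.04], [-1.24, -0.06, -0.03], [-1.55, -0.07, -0.02], [-1.86, -0.08, -0.0], [-2.16, -0.1, 0.02], [-2.46, -0.11, 0.06]]

dr [[0.0, 0.0, -0.073], [0.0, 0.0, -0.147], [0.0, 0.0, -0.22], [0.0, 0.0, -0.293], [0.0, 0.0, -0.367], [0.0, 0.0, -0.44], [0.0, 0.0, -0.513], [0.0, 0.0, -0.586]]
xyz [[-0.25, -0.3, 0.13], [-0.49, -0.61, 0.25], [-0.74, -0.91, 0.38], [-0.99, -1.22, 0.5], [-1.23, -1.52, 0.63], [-1.48, -1.83, 0.75], [-1.72, -2.13, 0.87], [-1.97, -2.43, 1.0]]

dr [[0.0, 0.0, -0.075], [0.0, 0.0, -0.149], [0.0, 0.0, -0.224], [0.0, 0.0, -0.298], [0.0, 0.0, -0.373], [0.0, 0.0, -0.448], [0.0, 0.0, -0.522], [0.0, 0.0, -0.597]]
xyz [[0.19, -0.5, 0.0], [0.38, -1.01, 0.0], [0.56, -1.51, 0.0], [0.75, -2.01, 0.0], [0.94, -2.52, 0.0], [1.13, -3.02, 0.0], [1.32, -3.53, 0.0], [1.5, -4.03, 0.0]]
```

View pics/p7.png

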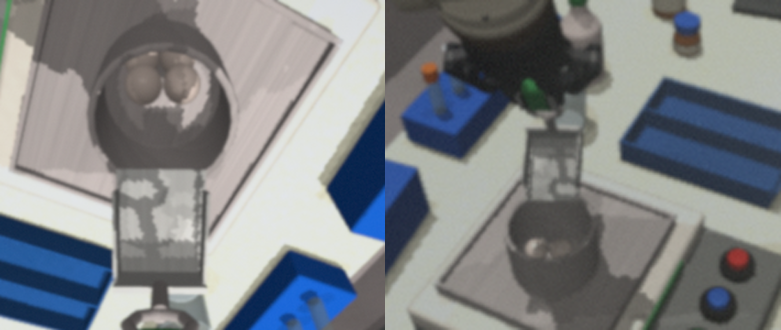

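>>> step_arm(dr=[[0, 0.05, 0], [0, 0.11, 0], [0, 0.16, 0], [0, 0.22, 0], [0, 0.27, 0], [0, 0.32, 0], [0, 0.38, 0], [0, 0.43, 0.005]], xyz=[[-0.31, 0, -0.02], [-0.62, -0.03, -0.04], [-0.93, -0.04, -0.04], [-1.24, -0.06, -0.04], [-1.55, -0.07, -0.03], [-1.86, -0.08, -0.01], [-2.16, -0.1, 0.02], [-2.46, -0.11, 0.05]], gripper=[0.1, 0.1, 0.1, 0.1, 0.1, 0.1, 0.1, 0.1])

```text
time: 33.65
ee_pos: [0.6609, 0.1358, 0.3225]
tcp_rot: [179.9, -0.3, 112.3]
wrist_force: [0.1, -0.5, -2.2]
opening: 0.0207
```

>>> step_arm(dr=[[0, 0, -0.07], [0, 0, -0.147], [0, 0, -0.22], [0, 0, -0.293], [0, 0, -0.367], [0, 0, -0.44], [0, 0, -0.51], [0, 0, -0.59]], xyz=[[-0.25, -0.3, 0.13], [-0.49, -0.61, 0.25], [-0.74, -0.91, 0.38], [-0.99, -1.22, 0.5], [-1.23, -1.52, 0.63], [-1.48, -1.83, 0.75], [-1.72, -2.13, 0.87], [-1.97, -2.43, 1.0]], gripper=[0.1, 0.1, 0.1, 0.1, 0.1, 0.1, 0.1, 0.1])

```text
time: 34.45
ee_pos: [0.6002, 0.0262, 0.2819]
tcp_rot: [179.8, -0.0, 146.2]
wrist_force: [-0.7, -0.4, -2.1]
opening: 0.0212
```

>>> step_arm(dr=[[0, 0, -0.075], [0, 0, -0.15], [0, 0, -0.225], [0, 0, -0.3], [0, 0, -0.37], [0, 0, -0.45], [0, 0, -0.52], [0, 0, -0.597]], xyz=[[0.19, -0.5, 0], [0.38, -1.01, 0], [0.56, -1.51, 0], [0.75, -2.01, 0], [0.94, -2.52, 0], [1.13, -3.02, 0], [1.32, -3.53, 0], [1.5, -4.03, 0]], gripper=[0.1, 0.1, 0.1, 0.1, 0.1, 0.1, 0.1, 0.1])

```text
time: 35.25
ee_pos: [0.4599, -0.0737, 0.282]
tcp_rot: [179.9, 0.1, -179.6]
wrist_force: [0.8, -0.1, -0.9]
opening: 0.0209
```

```bash
python3 - <<'E'
from pour import *
O,e,p0,R0=cur()
P=([.43,-.30,.15],8.6,0);p,R=rows(path((O,e[0],e[1]),P,8))
c=bot.camera("scene");save(c,"_a.png",(330,160,490,280),2.4);d=bot.camera("side");save(d,"_b.png",(200,180,360,300),2.4);
cv2.imwrite("pics/j3.png",np.hstack([cv2.imread("pics/_a.png"),cv2.imread("pics/_b.png")]))
E
```

```text
t 35.25 O [ 0.4601 -0.0735  0.1715] psi,tilt,roll [ 0.45 -0.08  0.13] q [-9.200e+00 -5.100e+00  5.700e+00  1.008e+02  1.000e-01 -9.600e+00] F [ 0.8 -0.1 -0.9] open 0.0209
t 35.25 O [ 0.4601 -0.0735  0.1715] psi,tilt,roll [ 0.45 -0.08  0.13] q [-9.200e+00 -5.100e+00  5.700e+00  1.008e+02  1.000e-01 -9.600e+00] F [ 0.8 -0.1 -0.9] open 0.0209
dr [[0.002, 0.0, -0.018], [0.002, 0.0, -0.036], [0.002, 0.001, -0.053], [0.002, 0.001, -0.071], [0.002, 0.001, -0.089], [0.002, 0.001, -0.107], [0.002, 0.001, -0.124], [0.002, 0.002, -0.142]]
xyz [[0.1, -0.7, 0.07], [0.2, -1.41, 0.13], [0.3, -2.12, 0.2], [0.4, -2.82, 0.26], [0.5, -3.53, 0.33], [0.59, -4.24, 0.39], [0.69, -4.94, 0.46], [0.79, -5.65, 0.52]]
```

View pics/j3.png

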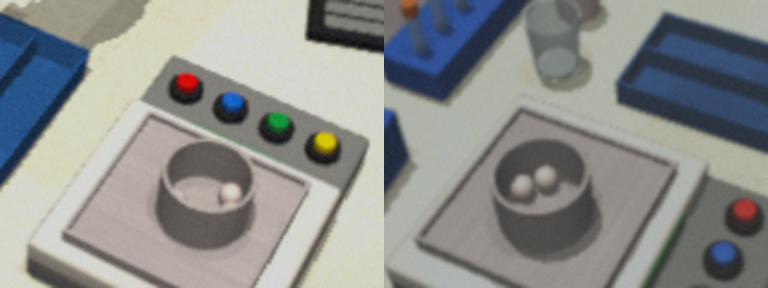

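>>> step_arm(dr=[[0, 0, -0.02], [0, 0, -0.035], [0, 0, -0.05], [0, 0, -0.07], [0, 0, -0.09], [0, 0, -0.11], [0, 0, -0.125], [0, 0, -0.142]], xyz=[[0.1, -0.7, 0.07], [0.2, -1.41, 0.13], [0.3, -2.12, 0.2], [0.4, -2.82, 0.26], [0.5, -3.53, 0.33], [0.59, -4.24, 0.39], [0.69, -4.94, 0.46], [0.79, -5.65, 0.52]], gripper=[0.1, 0.1, 0.1, 0.1, 0.1, 0.1, 0.1, 0.1])

```text
time: 36.15
ee_pos: [0.4304, -0.3004, 0.2604]
tcp_rot: [179.9, 0.1, -171.6]
wrist_force: [0.5, -1.1, -1.3]
opening: 0.0211
```

```bash
python3 - <<'E'
from pour import *
import pickle
O,e,p0,R0=cur()
st=np.array([.5705,-.3809,0]);a=np.radians(8.6)
def W(x,y,z): return rz(a)@np.array([x,y,z])+st
eye=W(-.120,0,.174)
P=(np.r_[eye[:2],eye[2]-.084],8.6,0);print(P)
p,R=rows(path((O,e[0],e[1]),P,8))
ims={n:bot.camera(n) for n in("scene","side","wrist")};pickle.dump(ims,open("st.pkl","wb"))
pts=np.array([W(0,0,.168),W(-.07,0,.169)])
def lab(c,b,s,pts):
    im=cv2.resize(c["image"][b[1]:b[3],b[0]:b[2],::-1],None,fx=s,fy=s,interpolation=cv2.INTER_CUBIC)
    for u,v in pts: cv2.circle(im,(int((u+.5-b[0])*s),int((v+.5-b[1])*s)),2,(0,255,255),-1)
    return im
o=[]
for n,c in ims.items():
    q=proj(c,pts);print(n,q.round(1));u,v=q.mean(0).astype(int);u=min(max(u,30),609);v=min(max(v,30),369);h=30
    b=(u-h,v-h,u+h,v+h);print(b)
    o.append(lab(c,b,4.3,q)[:258,:258])
cv2.imwrite("pics/s1.png",np.hstack(o))
save(ims["wrist"],"s1w.png")
E
```

```text
t 36.15 O [ 0.4305 -0.3002  0.1499] psi,tilt,roll [ 8.38 -0.08  0.08] q [-35.    2.3  10.5  98.2   0.1 -43.4] F [ 0.5 -1.1 -1.3] open 0.0211
(array([ 0.45184923, -0.39884424,  0.09      ]), 8.6, 0)
t 36.15 O [ 0.4305 -0.3002  0.1499] psi,tilt,roll [ 8.38 -0.08  0.08] q [-35.    2.3  10.5  98.2   0.1 -43.4] F [ 0.5 -1.1 -1.3] open 0.0211
dr [[0.001, 0.0, -0.0], [0.001, 0.0, -0.001], [0.001, 0.001, -0.001], [0.001, 0.001, -0.002], [0.001, 0.001, -0.002], [0.001, 0.001, -0.003], [0.001, 0.001, -0.003], [0.001, 0.001, -0.004]]
xyz [[-0.02, -0.31, 0.19], [-0.04, -0.63, 0.37], [-0.06, -0.94, 0.56], [-0.09, -1.26, 0.75], [-0.11, -1.57, 0.93], [-0.13, -1.89, 1.12], [-0.15, -2.2, 1.31], [-0.17, -2.52, 1.49]]
scene [[215.5 122.2]
 [227.8 107.6]]
(np.int64(191), np.int64(84), np.int64(251), np.int64(144))
side [[372.9 110.9]
 [394.2 113.6]]
(np.int64(353), np.int64(82), np.int64(413), np.int64(142))
wrist [[218.1 322.8]
 [208.5 262.4]]
(np.int64(183), np.int64(262), np.int64(243), np.int64(322))
```

View pics/s1.png

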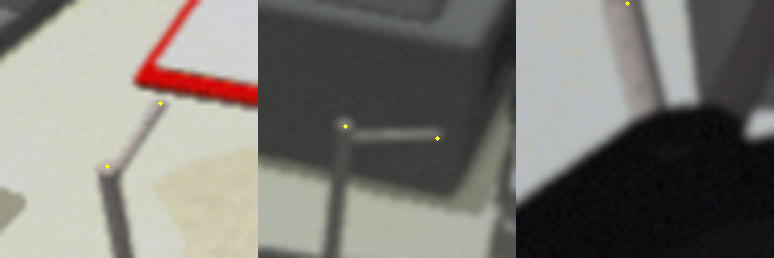

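View pics/s1w.png

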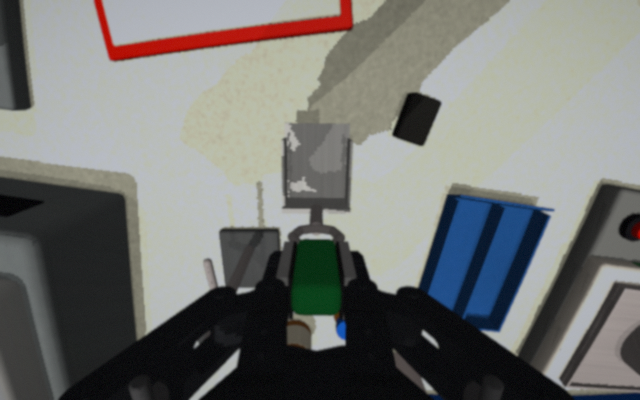

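>>> step_arm(dr=[[0, 0, 0], [0, 0, 0], [0, 0, 0], [0, 0, 0], [0, 0, -0.002], [0, 0, -0.004], [0, 0, -0.004], [0, 0, -0.004]], xyz=[[-0.02, -0.31, 0.19], [-0.04, -0.63, 0.37], [-0.06, -0.94, 0.56], [-0.09, -1.26, 0.75], [-0.11, -1.57, 0.93], [-0.13, -1.89, 1.12], [-0.15, -2.2, 1.31], [-0.17, -2.52, 1.49]], gripper=[0.1, 0.1, 0.1, 0.1, 0.1, 0.1, 0.1, 0.1])

```text
time: 37.1
ee_pos: [0.452, -0.3986, 0.1997]
tcp_rot: [179.9, -0.0, -171.3]
wrist_force: [0.4, -0.6, -1.7]
opening: 0.0209
```

```bash
cat > hang.py <<'E'
from pour import *
import sys
st=np.array([.5705,-.3809,0]);a=np.radians(8.6)
def W(x,y,z): return rz(a)@np.array([x,y,z])+st
def show(name):
    O,e,p0,R0=cur();Rs=Rn.from_euler("ZYX",e,degrees=True)
    eye=O+Rs.apply([0,0,.084]);print("eye in stand",(rz(-a)@(eye-st)).round(4))
    t=np.linspace(0,2*np.pi,12,endpoint=False)
    ring=np.c_[0*t,.011*np.cos(t),.084+.011*np.sin(t)]
    pts=np.r_[[W(0,0,.155),W(-.07,0,.169)],O+Rs.apply(ring)]
    o=[]
    for n in("scene","side","wrist"):
        c=bot.camera(n);q=proj(c,pts);u,v=q[1].astype(int);h=30 if n!="wrist" else 60;u=min(max(u,h),639-h);v=min(max(v,h),399-h)
        s=258/2/h
        im=cv2.resize(c["image"][v-h:v+h,u-h:u+h,::-1],None,fx=s,fy=s,interpolation=cv2.INTER_CUBIC)
        for k,(x,y) in enumerate(q): cv2.circle(im,(int((x+.5-u+h)*s),int((y+.5-v+h)*s)),1,(0,255,255) if k>1 else (0,0,255),-1)
        o.append(im)
    cv2.imwrite("pics/"+name,np.hstack(o))
    return O,e
E
python3 -c "
from hang import *
show('h1.png')"
```

```text
t 37.1 O [ 0.4519 -0.3984  0.0892] psi,tilt,roll [8.66 0.01 0.08] q [-41.4  11.9  14.3  92.5   0.  -50.1] F [ 0.4 -0.6 -1.7] open 0.0209
eye in stand [-0.1199  0.0003  0.1732]
```

View pics/h1.png

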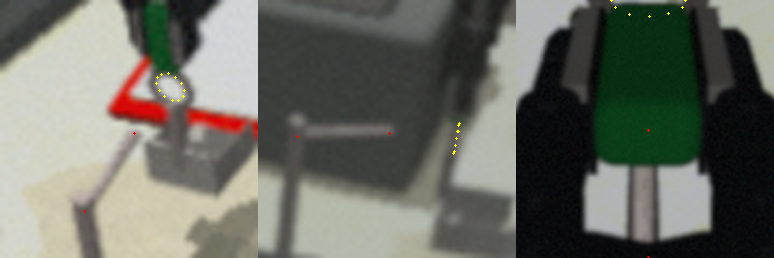

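```bash
python3 -c "
from hang import *
def P(x,z): 
    w=W(x,0,z-.084);return (w,8.6,0)
rows([P(-.105,.1725),P(-.095,.172),P(-.085,.1715),P(-.075,.171),P(-.068,.1705),P(-.06,.169),P(-.052,.1675),P(-.045,.166)])
"
```

```text
t 37.25 O [ 0.4514 -0.3978  0.089 ] psi,tilt,roll [8.61 0.06 0.15] q [-41.4  11.8  14.2  92.5   0.1 -50. ] F [ 0.3  0.2 -0.6] open 0.021
dr [[0.003, -0.001, 0.0], [0.003, -0.001, 0.0], [0.003, -0.001, 0.0], [0.003, -0.001, 0.0], [0.003, -0.001, 0.0], [0.003, -0.001, 0.0], [0.003, -0.001, 0.0], [0.003, -0.001, 0.0]]
xyz [[-0.38, -0.02, 0.01], [-0.63, -0.02, 0.02], [-0.88, -0.02, 0.04], [-1.13, -0.02, 0.05], [-1.3, -0.02, 0.06], [-1.5, -0.02, 0.1], [-1.7, -0.02, 0.14], [-1.88, -0.02, 0.17]]
```

>>> step_arm(dr=[[0, 0, 0], [0, 0, 0], [0, 0, 0], [0, 0, 0], [0, 0, 0], [0, 0, 0], [0, 0, 0], [0, 0, 0]], xyz=[[-0.38, -0.02, 0.01], [-0.63, -0.02, 0.02], [-0.88, -0.02, 0.04], [-1.13, -0.02, 0.05], [-1.3, -0.02, 0.06], [-1.5, -0.02, 0.1], [-1.7, -0.02, 0.14], [-1.88, -0.02, 0.17]], gripper=[0.1, 0.1, 0.1, 0.1, 0.1, 0.1, 0.1, 0.1])

```text
time: 38.05
ee_pos: [0.5268, -0.3868, 0.1934]
tcp_rot: [179.9, -0.0, -171.3]
wrist_force: [-0.7, -0.4, -1.0]
opening: 0.0207
```

```bash
python3 -c "
from hang import *
show('h2.png')"
```

```text
t 38.05 O [ 0.5268 -0.3867  0.0829] psi,tilt,roll [8.66 0.01 0.09] q [-36.3  19.2  22.5  93.4   0.1 -45. ] F [-0.7 -0.4 -1. ] open 0.0207
eye in stand [-0.0441  0.0007  0.1669]
```

View pics/h2.png

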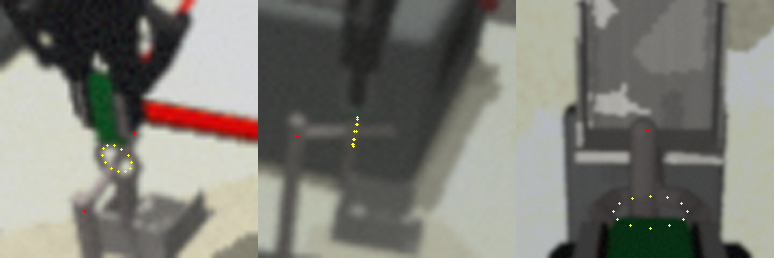

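>>> step_arm(dr=[[0, 0, 0], [0, 0, 0], [0, 0, 0], [0, 0, 0], [0, 0, 0], [0, 0, 0], [0, 0, 0], [0, 0, 0]], xyz=[[0, 0, 0.05], [0, 0, 0.1], [0, 0, 0.13], [0, 0, 0.16], [0, 0, 0.18], [0, 0, 0.2], [0, 0, 0.21], [0, 0, 0.22]], gripper=[0.1, 0.1, 0.1, 0.1, 0.1, 0.1, 0.1, 0.1])

```text
time: 39.0
ee_pos: [0.5262, -0.387, 0.1849]
tcp_rot: [179.9, -0.0, -171.3]
wrist_force: [0.2, -0.2, -1.0]
opening: 0.0208
```

```bash
python3 -c "
from hang import *
show('h3.png')"
```

```text
t 39.0 O [ 0.5262 -0.3869  0.0744] psi,tilt,roll [8.66 0.   0.07] q [-36.4  19.   21.3  92.4   0.  -45. ] F [ 0.2 -0.2 -1. ] open 0.0208
eye in stand [-0.0447  0.0006  0.1584]
```

View pics/h3.png

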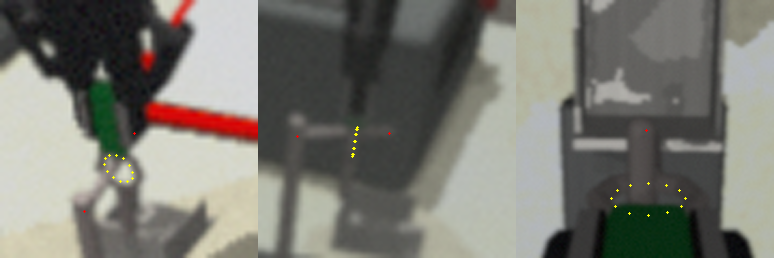

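Still free; lower a little more until it takes load.

>>> step_arm(dr=[[0, 0, 0], [0, 0, 0], [0, 0, 0], [0, 0, 0], [0, 0, 0], [0, 0, 0], [0, 0, 0], [0, 0, 0]], xyz=[[0, 0, 0.02], [0, 0, 0.03], [0, 0, 0.04], [0, 0, 0.05], [0, 0, 0.06], [0, 0, 0.06], [0, 0, 0.06], [0, 0, 0.06]], gripper=[0.1, 0.1, 0.1, 0.1, 0.1, 0.1, 0.1, 0.1])

```text
time: 39.95
ee_pos: [0.5264, -0.3872, 0.1833]
tcp_rot: [180.0, 0.1, -171.3]
wrist_force: [0.3, -1.0, 5.2]
opening: 0.0206
```

>>> step_arm(dr=[[0, 0, 0], [0, 0, 0], [0, 0, 0], [0, 0, 0], [0, 0, 0], [0, 0, 0], [0, 0, 0], [0, 0, 0]], xyz=[[0, 0, 0], [0, 0, 0], [0, 0, 0], [0, 0, 0], [0, 0, 0], [0, 0, 0], [0, 0, 0], [0, 0, 0]], gripper=[0.27, 0.3, 0.35, 0.45, 0.6, 0.7, 0.75, 0.75], squeeze=20)

```text
time: 40.75
ee_pos: [0.5262, -0.387, 0.1825]
tcp_rot: [179.9, -0.0, -171.3]
wrist_force: [0.2, -0.7, -0.7]
opening: 0.0642
```

```bash
python3 -c "
from hang import *
show('h4.png')
c=bot.camera('wrist');save(c,'h4w.png',(200,100,440,400),1.5)"
```

```text
t 40.75 O [ 0.5262 -0.3868  0.072 ] psi,tilt,roll [8.66 0.   0.08] q [-36.4  18.9  21.   92.1   0.1 -45. ] F [ 0.2 -0.7 -0.7] open 0.0642
eye in stand [-0.0447  0.0006  0.156 ]
```

View pics/h4.png

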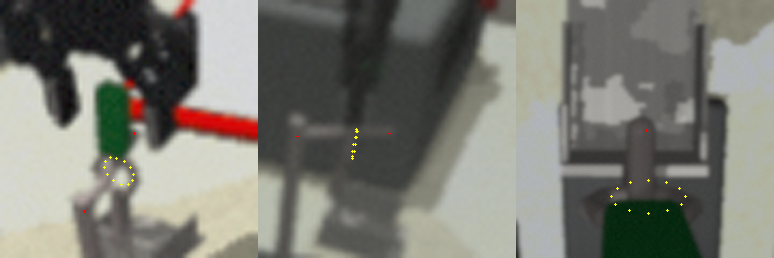

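View pics/h4w.png

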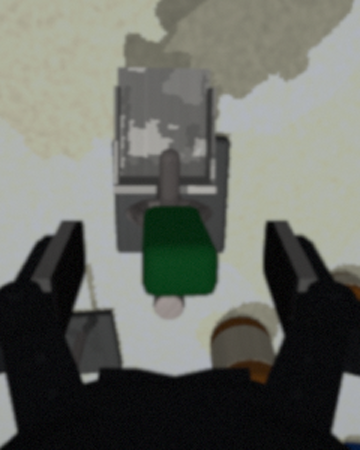

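>>> step_arm(dr=[[0, 0, 0], [0, 0, 0], [0, 0, 0], [0, 0, 0], [0, 0, 0], [0, 0, 0], [0, 0, 0], [0, 0, 0]], xyz=[[0, 0, 0], [0, 0, -0.2], [0, 0, -0.5], [0, 0, -1.0], [0, 0, -1.6], [0, 0, -2.2], [0, 0, -2.6], [0, 0, -2.8]], gripper=[1, 1, 1, 1, 1, 1, 1, 1])

```text
time: 41.75
ee_pos: [0.5265, -0.3873, 0.2974]
tcp_rot: [-179.9, 0.1, -171.3]
wrist_force: [-0.3, -0.3, -0.2]
opening: 0.0855
```

```bash
python3 -c "
from hang import *
show('h5.png')"; python3 go.py .43 -.10 .30 180 0 -175
```

```text
t 41.75 O [ 0.5267 -0.3874  0.1869] psi,tilt,roll [ 8.66 -0.13 -0.06] q [-3.640e+01  2.310e+01  3.940e+01  1.062e+02  1.000e-01 -4.500e+01] F [-0.3 -0.3 -0.2] open 0.0855
eye in stand [-4.440e-02  2.000e-04  2.709e-01]
t 41.9 pos [ 0.5265 -0.3873  0.2948] rot [ 1.7995e+02  3.0000e-02 -1.7134e+02] q [-3.64e+01  2.31e+01  3.91e+01  1.06e+02  1.00e-01 -4.50e+01] F [ 1.2 -0.2 -1.2] open 0.0853
dr [0.0008 0.0005 0.0639] xyz [ 1.302  7.464 -0.126]
```

View pics/h5.png

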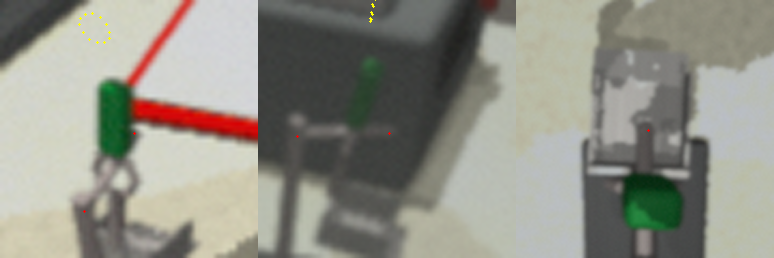

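>>> step_arm(dr=[[0, 0, 0.13], [0, 0, 0.26], [0, 0, 0.39], [0, 0, 0.52], [0, 0, 0.65], [0, 0, 0.78], [0, 0, 0.91], [0, 0, 1.04]], xyz=[[0.1, 0.9, 0], [0.3, 1.8, 0], [0.5, 2.8, 0], [0.7, 3.7, 0], [0.9, 4.6, 0], [1.0, 5.5, 0], [1.2, 6.5, 0], [1.3, 7.46, 0]], gripper=[1, 0.5, 0, 0, 0, 0, 0, 0])

```text
time: 42.7
ee_pos: [0.4286, -0.0986, 0.2939]
tcp_rot: [-180.0, -0.1, 128.7]
wrist_force: [0.6, 0.1, 0.0]
opening: 0.0
```

```bash
python3 go.py .4465 .216 .14 180 0 128
```

```text
t 42.7 pos [ 0.4286 -0.0986  0.2939] rot [-1.7999e+02 -1.2000e-01  1.2874e+02] q [-1.300e+01 -8.000e+00  4.500e+00  1.026e+02  1.000e-01  3.830e+01] F [0.6 0.1 0. ] open 0.0
dr [-0.0001 -0.0022  0.0129] xyz [5.846 5.271 3.859]
```

>>> step_arm(dr=[[0, 0, 0.01], [0, 0, 0.01], [0, 0, 0.01], [0, 0, 0.01], [0, 0, 0.01], [0, 0, 0.01], [0, 0, 0.01], [0, 0, 0.01]], xyz=[[0.8, 0.7, 0], [1.6, 1.4, 0.2], [2.4, 2.1, 0.6], [3.2, 2.9, 1.2], [4.0, 3.6, 1.9], [4.7, 4.25, 2.6], [5.4, 4.9, 3.3], [5.85, 5.27, 3.86]], gripper=[0, 0, 0, 0, 0, 0, 0, 0])

```text
time: 43.5
ee_pos: [0.4448, 0.2167, 0.1379]
tcp_rot: [-179.9, -0.1, 128.6]
wrist_force: [-0.3, -0.4, -0.3]
opening: 0.0001
```

```bash
python3 go.py .4465 .216 .07 180 0 128; python3 -c "
from hang import *
o=[]
for n,b in(('scene',(190,80,310,190)),('side',(330,80,450,190))):
    c=bot.camera(n);save(c,'_.png',b,3.2);o.append(cv2.imread('pics/_.png'))
cv2.imwrite('pics/h6.png',np.hstack(o))
c=bot.camera('scene');save(c,'b1.png',(380,150,500,290),3);print(proj(c,[[.4465,.216,.06],bot.get_obs()['ee_pos']]))
c=bot.camera('wrist');save(c,'b1w.png')
"
```

```text
t 43.5 pos [0.4448 0.2167 0.1379] rot [-1.7991e+02 -1.1000e-01  1.2860e+02] q [25.9 -3.3 -8.6 84.8  0.1 77.3] F [-0.3 -0.4 -0.3] open 0.0001
dr [-0.0016 -0.0019  0.0104] xyz [-0.044  0.025  1.697]
[[425.90569732 201.29230572]
 [430.43843171 180.1887112 ]]
```

View pics/h6.png

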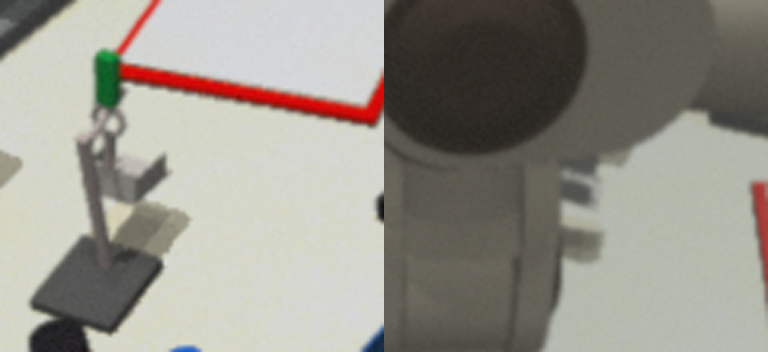

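View pics/b1.png

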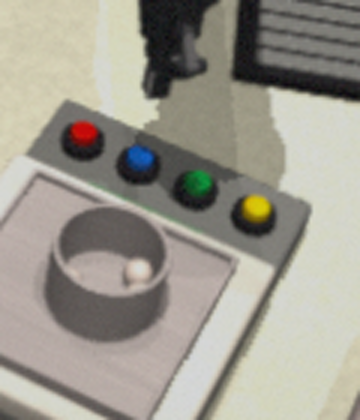

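View pics/b1w.png

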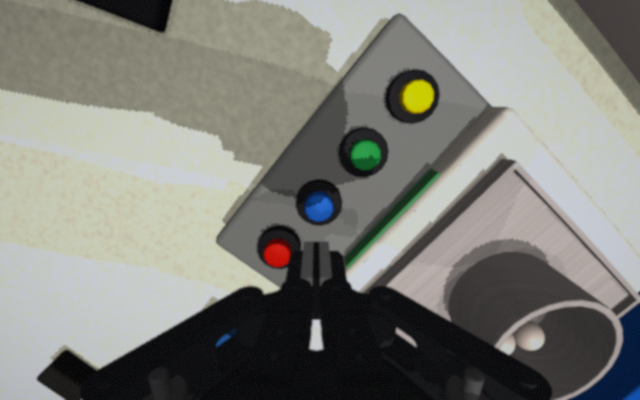

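>>> step_arm(dr=[[0, 0, 0], [0, 0, 0], [0, 0, 0], [0, 0, 0], [0, 0, 0], [0, 0, 0], [0, 0, 0], [0, 0, 0]], xyz=[[-0.04, 0.03, 0.5], [-0.04, 0.03, 1.0], [-0.04, 0.03, 1.5], [-0.04, 0.03, 1.75], [-0.04, 0.03, 1.9], [-0.04, 0.03, 1.98], [-0.04, 0.03, 2.04], [-0.04, 0.03, 2.08]], gripper=[0, 0, 0, 0, 0, 0, 0, 0])

```text
time: 44.5
ee_pos: [0.4484, 0.2143, 0.0584]
tcp_rot: [179.9, -0.0, 128.5]
wrist_force: [-1.3, -2.8, 2.9]
opening: 0.0
```

>>> step_arm(dr=[[0, 0, 0], [0, 0, 0], [0, 0, 0], [0, 0, 0], [0, 0, 0], [0, 0, 0], [0, 0, 0], [0, 0, 0]], xyz=[[0, 0, 0.02], [0, 0, 0.04], [0, 0, 0.05], [0, 0, 0.05], [0, 0, 0.05], [0, 0, 0.05], [0, 0, 0.05], [0, 0, 0.05]], gripper=[0, 0, 0, 0, 0, 0, 0, 0])

```text
time: 45.3
ee_pos: [0.4483, 0.2144, 0.056]
tcp_rot: [179.9, -0.0, 128.5]
wrist_force: [2.3, -2.4, 5.1]
opening: 0.0002
```

```bash
python3 go.py .4465 .216 .0525 180 0 128; python3 -c "
from hang import *
c=bot.camera('scene');save(c,'b2.png',(390,170,490,250),4)
"
```

```text
t 45.3 pos [0.4483 0.2144 0.056 ] rot [ 1.7992e+02 -4.0000e-02  1.2850e+02] q [ 25.5  -2.  -16.5  75.5   0.1  77. ] F [ 2.3 -2.4  5.1] open 0.0002
dr [ 0.0014 -0.0007  0.0087] xyz [ 0.059 -0.011  0.088]
```

View pics/b2.png

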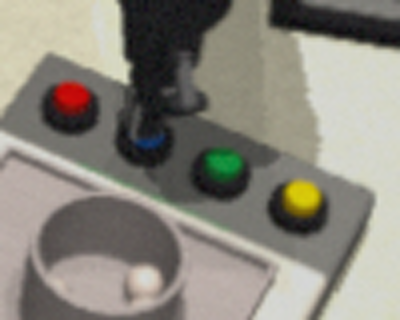

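>>> step_arm(dr=[[0, 0, 0], [0, 0, 0], [0, 0, 0], [0, 0, 0], [0, 0, 0], [0, 0, 0], [0, 0, 0], [0, 0, 0]], xyz=[[0, 0, 0.02], [0, 0, 0.04], [0, 0, 0.05], [0, 0, 0.05], [0, 0, 0.05], [0, 0, 0.05], [0, 0, 0.05], [0, 0, 0.05]], gripper=[0, 0, 0, 0, 0, 0, 0, 0])

```text
time: 46.15
ee_pos: [0.4485, 0.2145, 0.0557]
tcp_rot: [179.9, -0.0, 128.5]
wrist_force: [-3.8, -4.8, 19.4]
opening: -0.0
```

Hard stop reached (19 N). Up, then over to green (0.4476, 0.272).

>>> step_arm(dr=[[0, 0, 0], [0, 0, 0], [0, 0, 0], [0, 0, 0], [0, 0, 0], [0, 0, 0], [0, 0, 0], [0, 0, 0]], xyz=[[0, 0, -0.3], [0, 0, -0.7], [0, 0, -1.0], [0, 0, -1.2], [0, 0, -1.2], [0, 0, -1.2], [0, 0, -1.2], [0, 0, -1.2]], gripper=[0, 0, 0, 0, 0, 0, 0, 0])

```text
time: 46.95
ee_pos: [0.4476, 0.2142, 0.101]
tcp_rot: [-180.0, -0.1, 128.5]
wrist_force: [0.1, -0.3, 0.4]
opening: 0.0003
```

```bash
python3 go.py .448 .2725 .10 180 0 128
```

```text
t 46.95 pos [0.4476 0.2142 0.101 ] rot [-1.7998e+02 -8.0000e-02  1.2850e+02] q [ 25.5  -2.9 -12.3  80.6   0.1  77. ] F [ 0.1 -0.3  0.4] open 0.0003
dr [-0.0004 -0.0014  0.0088] xyz [1.136 0.915 0.027]
```

>>> step_arm(dr=[[0, 0, 0], [0, 0, 0], [0, 0, 0], [0, 0, 0], [0, 0, 0], [0, 0, 0], [0, 0, 0], [0, 0, 0]], xyz=[[0.4, 0.3, 0], [0.8, 0.65, 0], [1.14, 0.92, 0], [1.14, 0.92, 0], [1.14, 0.92, 0], [1.14, 0.92, 0.3], [1.14, 0.92, 0.6], [1.14, 0.92, 0.8]], gripper=[0, 0, 0, 0, 0, 0, 0, 0])

```text
time: 47.75
ee_pos: [0.4479, 0.2721, 0.0679]
tcp_rot: [-179.9, -0.1, 128.5]
wrist_force: [-0.3, 0.3, -0.2]
opening: -0.0002
```

```bash
python3 go.py .448 .2725 .0535 180 0 128
```

```text
t 47.75 pos [0.4479 0.2721 0.0679] rot [-1.7994e+02 -8.0000e-02  1.2846e+02] q [ 31.2   1.5 -11.6  76.9   0.1  82.8] F [-0.3  0.3 -0.2] open -0.0002
dr [-0.0011 -0.0013  0.0081] xyz [0.005 0.009 0.359]
```

>>> step_arm(dr=[[0, 0, 0], [0, 0, 0], [0, 0, 0], [0, 0, 0], [0, 0, 0], [0, 0, 0], [0, 0, 0], [0, 0, 0]], xyz=[[0, 0, 0.1], [0, 0, 0.18], [0, 0, 0.24], [0, 0, 0.28], [0, 0, 0.32], [0, 0, 0.35], [0, 0, 0.37], [0, 0, 0.38]], gripper=[0, 0, 0, 0, 0, 0, 0, 0])

```text
time: 48.55
ee_pos: [0.4486, 0.273, 0.0559]
tcp_rot: [179.9, -0.0, 128.5]
wrist_force: [-4.4, -3.4, 14.7]
opening: -0.0004
```

```bash
python3 go.py .448 .2725 .0535 180 0 128
```

```text
t 48.55 pos [0.4486 0.273  0.0559] rot [ 1.799e+02 -5.000e-02  1.285e+02] q [ 31.3   1.8 -12.7  75.4   0.1  82.8] F [-4.4 -3.4 14.7] open -0.0004
dr [ 0.0017 -0.0009  0.0087] xyz [-0.001 -0.02   0.059]
```

>>> step_arm(dr=[[0, 0, 0], [0, 0, 0], [0, 0, 0], [0, 0, 0], [0, 0, 0], [0, 0, 0], [0, 0, 0], [0, 0, 0]], xyz=[[0, 0, -0.3], [0, 0, -0.9], [0, 0, -1.8], [0, 0, -2.8], [0, 0, -3.8], [0, 0, -4.6], [0, 0, -5.2], [0, 0, -5.5]], gripper=[0, 0, 0, 0, 0, 0, 0, 0])

```text
time: 49.35
ee_pos: [0.4489, 0.2731, 0.2775]
tcp_rot: [179.8, -0.1, 128.5]
wrist_force: [0.2, 0.2, -0.5]
opening: -0.0004
```

```bash
python3 -c "
from hang import *
c=bot.camera('wrist');save(c,'e1.png',None,1.2)
c=bot.camera('scene');save(c,'e2.png',None,1.2)
c=bot.camera('side');save(c,'e3.png',(300,70,440,200),4)
"; python3 go.py .45 .27 .28 180 0 90
```

```text
t 49.5 pos [0.4488 0.273  0.2752] rot [ 1.7987e+02 -6.0000e-02  1.2850e+02] q [31.3  2.7 12.6 99.8  0.1 82.8] F [-0.1 -0.1 -0.1] open 0.0001
dr [ 0.0018 -0.0018  0.672 ] xyz [-0.077 -0.022 -0.121]
```

View pics/e1.png

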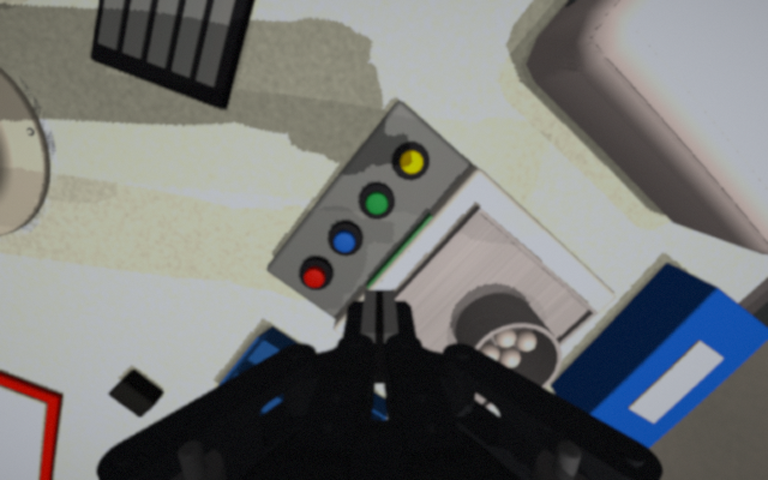

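View pics/e2.png

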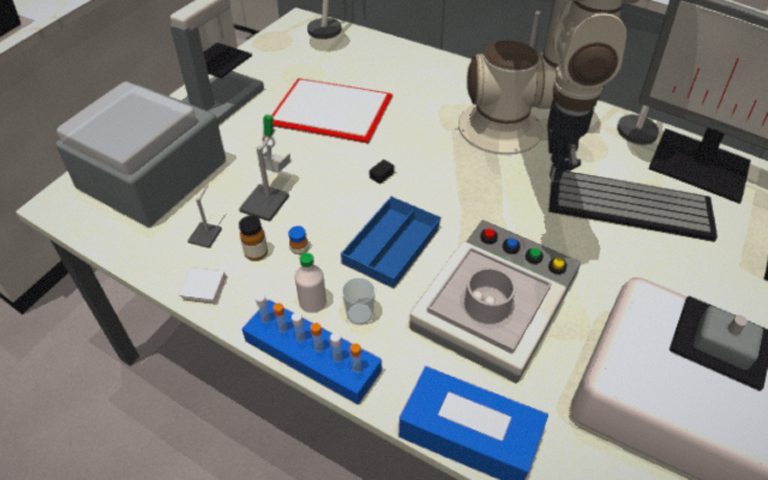

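View pics/e3.png

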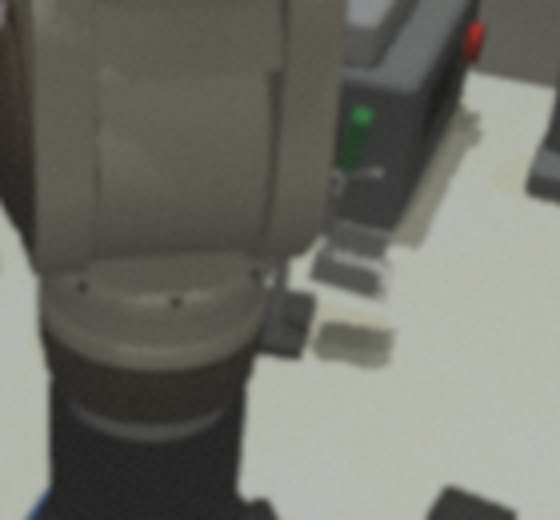

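```bash
python3 -c "
from workcell import bot
print(bot.job_done())"
```

```text
the job is handed in; nothing more can be done
None
```

The whole sequence was carried out and the job was handed in at about 49.5 s; the hand-in gave no verdict.

- **Keys:** I pressed yellow first, then blue and green after hanging the scoop. Each was pushed to a hard stop, at 30, 19 and 15 N. The stop came with the fingertips at about 56 mm, against the 52 mm implied by your 58 mm key height. My own camera measurement put the key tops at about 60 mm, so I read this as fully down. The red key was not touched.
- **Balls:** There were four balls, two in each channel. I scooped and tipped each channel's pair separately. No ball was touched by the gripper.
- **Scoop:** It was hung by its eye on the larger stand's peg and let go.

My last pictures before handing in showed these things:

- All four balls lay in the upright jar on the pan, and the tray was empty.
- The scoop was hanging on the peg. The side camera's view of it was partly blocked by the arm, so this rests mainly on the scene camera.
- All keys looked up, and the bystanders were where they started.
- The arm was clear of everything, with no contact force reading.

I measured the jar in the pictures until the second pour. It had not moved then, and it still looked in place at the end. No check failed, and the key height above was the only reading that disagreed.

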